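Load a spring-fed cell magazine

ROBOT

A 6-joint arm with a two-finger parallel gripper is mounted at the origin on the work surface. World frame = base frame: x ahead of the robot, y to its left, z up, the work surface at z = 0. Lengths are in m, angles in rad, forces in N, time in s.
With the tool pointing down it reaches from about 0.25 to 0.8 m from the base axis. Payload 8.5 kg.
Tool frame: the origin (TCP) lies at the very end of the fingers, on their centre line; the grasp point (between the pads) lies grip_depth behind it (grip_depth is the distance from the TCP to the grasp point, in m); z points along the fingers, y is the direction in which the jaws open and shut (so a half turn about z gives the same grasp; the last joint's range is limited). The gripper opens to 85 mm and grips with 20 to 120 N. Pads are 22 mm wide; open, the fingers measure 114 mm over their backs; the gripper's body (76 mm by 85 mm) begins 54 mm behind the grasp point. The pads swing forward as they close: fully open they stand 13 mm farther back than shut.
Start: joints at [-1.337, 0.238, -0.013, 1.319, 0, 1.571], TCP at [0.122, -0.511, 0.231] pointing down, gripper open.
Joint ranges: [-2.66, 2.66], [-1.03, 1.9], [-1.14, 1.46], [-1.82, 2.27], [-1.45, 1.34], [-3.14, 3.14]. Speed limits (rad/s): [2.22, 2.22, 2.79, 3.14, 3.14, 3.14].

INTERFACE

Orientations are given as a unit quaternion [w, x, y, z].
In Python, from plant import * gives the robot as it stands.
- The arm moves only by the tool play_rows, never from a script. Its argument "increments" is a list of rows, each a list of 6 numbers: the shift along the world's x, y, z in mm, then the turn, a rotation vector about the world's x, y, z in rad. In form: [[tx, ty, tz, wx, wy, wz], ...]. A call has 1 to 20 rows; each row is the pose to reach, as a shift and turn from the pose measured when the call began; what a row does not reach only later rows make up. A row lasts 1/12 s, in which the tool goes at most 41.7 mm and 7.16 degrees, less where a joint would pass 70% of its speed; a pose out of reach is approached as far as the arm can. A call with a gripper value outside its range is refused whole. "jaw" is the finger opening in mm, from 0 to 85.4, set as the call begins (left out, the last holds). The fingers move at their own pace and stop on an object; "newtons" is the grip in N (left out, the last holds). Time passes only in rows, so rows that repeat a pose let the fingers close. It gives the time, the measured TCP pose, the force and the opening at its end, in the units of the state.
- state(): the state, without advancing time (a new reading comes with each control period).
- camera(name): name is "side" or "top"; returns a dict with "color" (480x640x3 uint8, blue, green, red), "K" (3x3 intrinsics, pixels), "R" (3x3) and "t" (3): a world point X has camera coordinates R X + t. Camera axes: x right, y down, z forward; pixel columns grow to the right and rows downward; lengths in m; the calibration is good to about 2 mm. A picture is of the moment at which its call begins. There is no depth.
- sign_off(): hands the job in, once; it reports no verdict.
The state is a dict: "t": time; "qpos": joint angles; "qvel": joint speeds; "tau": joint torques, N m; "tool_pos": TCP position; "tcp_rot": TCP orientation; "contact_force": force on the tool from outside, world axes, zero at the start; "wrist_torque": the same for the moment, N m; "grip_width": finger opening in m.
Only numpy, scipy, OpenCV 4.12 (cv2) and the standard library are available. Lean on these libraries where they do the work, as an engineer would, in place of code of your own. Each camera call takes 0.05 s, during which the arm holds its last target.

TASK

Load the spring-fed magazine on the bench: pull its follower all the way back until the catch holds it open, then put the cells in one by one through the open part of the track, sliding each one along up to the stop or the cell before it - first the reference cell (round post), then every sample cell (plain flat fin) that is there, in any order, and last the end cell (T-shaped grip). Then press the catch so that the follower springs shut on the row: all cells must stand upright and fully down in the track, the reference cell against the stop and the follower against the end cell. Leave the bottle, the beaker and the timer as they are.

Things in the scene. Friction and masses are not known exactly. Their poses are not given: they have to be found in the camera images.
- magazine: Fixed open-topped aluminium track on a base plate 433 x 90 x 12 mm. Origin on the bench under the track's middle line, 200 mm from the stop face; x runs along the track from stop to catch, y across, z up. Track floor 12 mm above the bench, inner width 62 mm, side walls 10 mm thick with tops 60 mm above the bench. A dark stop block closes the end at x = -200 mm.
- track_stop (a point): Middle of the stop face, on the track floor; axes as the magazine's. For 150 mm from the stop (x -200 to -50 mm) dark lips, 60 to 66 mm above the bench, cover the track but for a 42 mm slot. So cells go in behind the lips, before the parked follower's face (x = +30 mm), then slide under the lips (up to 7 mm off the floor) with their grips up through the slot; they cannot pass each other.
- follower (a joint): How far the follower is pulled back in +x, m: 0 in front (its face 10 mm from the stop face), 0.228 at most. A spring pushes it to the stop: 8 N at 0, 14 N at the back, damping 40 N per m/s; it can push a row of cells along. Pulled beyond 0.223 and let go, it stays on the catch at about 0.22; let go before that, it runs back.
- follower_grip (a point): Centre of the top of the follower's grip, a dark steel plate standing up through the slot: 14 mm along the track, 34 mm across, from 52 to 110 mm above the bench, its middle 8 mm behind the follower's face. Moves with the follower; axes as the magazine's.
- follower_face (a point): Foot of the follower's face that presses on the cells (54 mm wide, 40 mm high), at track floor height in the middle; axes as the magazine's.
- catch (a joint): Angle of the see-saw catch at the track's back end, rad: 0 at rest (nose down), up to 0.28 with the pad down and the nose lifted. Sprung back to 0. The follower lifts the nose by itself when pulled back.
- catch_pad (a point): Centre of the top of the black press pad (34 x 36 mm) on the catch's tail: at rest 76 mm above the bench, at x = +185 mm on the magazine. Pushed down 6 to 12 mm, with about 5 to 10 N, it frees the follower.
- ref_cell: The reference cell: steel block 44 mm (its x) by 54 mm (its y), 40 mm high, with an upright round grey post of 30 mm diameter from 40 to 100 mm height. Origin in the middle of the underside. It weighs about 0.2 kg, as all cells, the most of it in the block. In the track its y lies across the track (either way round).
- end_cell: The end cell: steel block 32 mm (x) by 54 mm (y), 40 mm high; on it a grey T-shaped grip 14 mm thick (x): a stem 18 mm wide (y) up to 60 mm height, then a plate 54 mm wide (y) from 60 to 100 mm height. Origin in the middle of the underside. In the track its y lies across the track (either way round).
- sample1: A sample cell: steel block 30 mm (x) by 54 mm (y), 40 mm high, with an upright plain grey fin 14 mm thick (x), 30 mm wide (y), from 40 to 100 mm height. Origin in the middle of the underside. In the track its y lies across the track (either way round). Two to four of the four sample cells are there.
- sample2: A sample cell: steel block 30 mm (x) by 54 mm (y), 40 mm high, with an upright plain grey fin 14 mm thick (x), 30 mm wide (y), from 40 to 100 mm height. Origin in the middle of the underside. In the track its y lies across the track (either way round). Two to four of the four sample cells are there.
- sample3: A sample cell: steel block 30 mm (x) by 54 mm (y), 40 mm high, with an upright plain grey fin 14 mm thick (x), 30 mm wide (y), from 40 to 100 mm height. Origin in the middle of the underside. In the track its y lies across the track (either way round). Two to four of the four sample cells are there.
- sample4: A sample cell: steel block 30 mm (x) by 54 mm (y), 40 mm high, with an upright plain grey fin 14 mm thick (x), 30 mm wide (y), from 40 to 100 mm height. Origin in the middle of the underside. In the track its y lies across the track (either way round). Two to four of the four sample cells are there.
- bottle: Bystander: closed amber glass bottle, 66 mm diameter, 150 mm high, origin in the middle of its underside. Not to be disturbed.
- beaker: Bystander: open glass beaker, 76 mm diameter, 95 mm high, origin in the middle of its underside. Not to be disturbed.
- timer: Bystander: white bench timer 60 x 90 x 40 mm, origin in the middle of its underside. Not to be disturbed.
Not all that is in view belongs to the job. Leave any blue look-alike of the sample3 alone.

How it is judged:
By the outcome, as a careful person would: the job done as asked, in the order asked, and still so for the second after the job is handed in, with the robot touching nothing.
Of sample1, sample2, sample3, sample4 only 2 to 4 are there at a start; the rules pass over those that are not, and their reading is None.
At some moment in a run one of ref_cell, sample1, sample2, sample3, sample4, end_cell may be knocked a few centimetres aside while the robot is not near it.
It also fails if it takes over 210 s, if anything falls off the work surface, if the arm or the gripper's body presses on something with over 40 N, if the wrist force passes 120 N, or if a joint passes its speed limit or range.

## Working session

There is one attempt and no reset: what is moved stays moved. The work goes in short steps, Python scripts to look and compute and a tool call to move; the robot and the scene stay as the last step left them, time stands still between calls to the robot, and variables do not carry over. Pictures are saved under pics/ and viewed, and the job is handed in when it is done.

Besides the shell and the picture viewer there is one more tool, called after "Request:" by a JSON object that holds its "api" and its "payload", one argument or row to a line. play_rows: Moves the arm, as the interface text tells. Its arguments: {"type":"object","properties":{"increments":{"type":"array","items":{"type":"array","items":{"type":"number"}}},"jaw":{"type":"number"},"newtons":{"type":"number"}},"required":["increments"]}

```bash
ls; mkdir -p pics; cat > h.py <<'E'
from plant import *
import numpy as np, cv2
def snap(n,tag):
    c=camera(n); cv2.imwrite(f'pics/{tag}.png',c['color']); return c
def ray(c,u,v,z):
    K,R,t=[np.array(c[k],float) for k in('K','R','t')]
    d=R.T@np.linalg.inv(K)@np.array([u,v,1.]); o=-R.T@t
    return o+d*(z-o[2])/d[2]
def proj(c,X):
    K,R,t=[np.array(c[k],float) for k in('K','R','t')]
    p=K@(R@np.array(X,float)+t); return p[:2]/p[2]
E
python3 - <<'E'
from h import *
s=state(); print(s)
for n in('top','side'):
    c=snap(n,n+'0'); print(c['K'],c['R'],c['t'])
E
```

```text
pics
{'t': 0.0, 'qpos': array([-1.33699229e+00,  2.38787551e-01, -1.42466526e-02,  1.31921269e+00,
       -1.95863470e-05,  1.57079042e+00]), 'qvel': array([ 0.00077514,  0.00091537,  0.0016899 , -0.00183171, -0.00011061,
        0.00101075]), 'tau': array([-1.37228748e-03, -5.38775504e+01,  3.46439552e+01,  1.83604698e-02,
        1.71374211e-06,  1.13196415e-05]), 'tool_pos': array([ 0.12152931, -0.5103112 ,  0.23067704]), 'tcp_rot': array([-7.19191596e-04,  9.93174131e-01,  1.16638844e-01, -9.43183604e-05]), 'contact_force': array([0.33562601, 0.86197617, 1.5448816 ]), 'wrist_torque': array([-0.0371782 , -0.03465071, -0.01197692]), 'grip_width': 0.08524753996814624}
[[495.4092717    0.         322.76905207]
 [  0.         495.4092717  244.92527638]
 [  0.           0.           1.        ]] [[-0.01231392 -0.99976288 -0.01795954]
 [-0.99847381  0.01326111 -0.05361147]
 [ 0.05383692  0.01727197 -0.99840035]] [-0.00328806  0.42955188  1.19709232]
[[594.09880704   0.         324.69070215]
 [  0.         594.09880704 242.67684362]
 [  0.           0.           1.        ]] [[-0.99676563 -0.07966547  0.0105682 ]
 [-0.06505253  0.72264139 -0.68815521]
 [ 0.04718519 -0.68661695 -0.72548654]] [0.42921343 0.08984558 1.25906516]
```

View pics/top0.png

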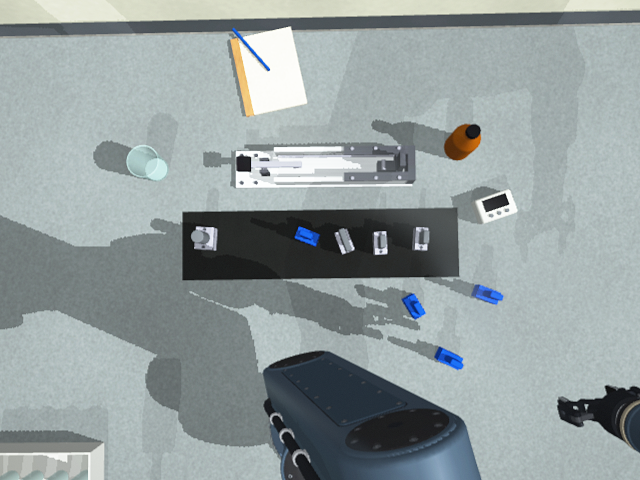

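View pics/side0.png

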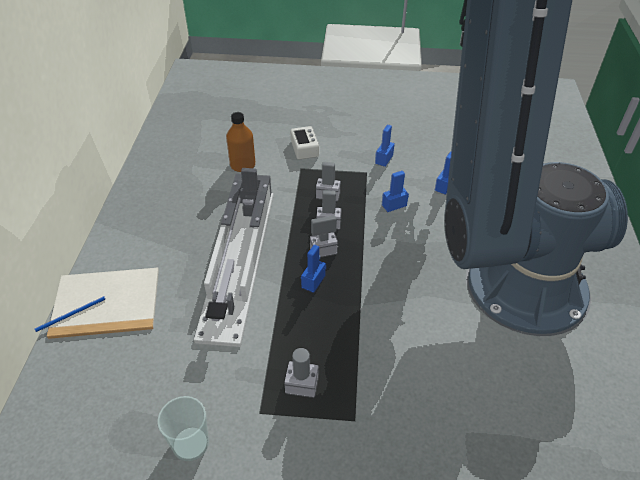

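The top view shows the magazine at (325,166) with its stop on the right at about (405,160) and the catch pad on the left at (243,162). The grey cells are at (204,238), (345,241), (380,242) and (421,238). There are four blue look-alikes. I'll enlarge the cells next.

```bash
python3 - <<'E'
import cv2,numpy as np
a=cv2.imread('pics/top0.png');b=cv2.imread('pics/side0.png')
x=cv2.resize(a[205:285,290:450],None,fx=5,fy=5,interpolation=cv2.INTER_CUBIC)[:300*2]
cv2.imwrite('pics/z1.png',x)
cv2.imwrite('pics/z2.png',cv2.resize(b[150:280,270:430],None,fx=4.5,fy=4.5,interpolation=cv2.INTER_CUBIC))
cv2.imwrite('pics/z3.png',cv2.resize(a[135:200,222:424],None,fx=3.9,fy=3.9,interpolation=cv2.INTER_CUBIC))
cv2.imwrite('pics/z4.png',cv2.resize(a[215:265,170:240],None,fx=8,fy=8,interpolation=cv2.INTER_CUBIC))
E
```

```text
(no output)
```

View pics/z1.png

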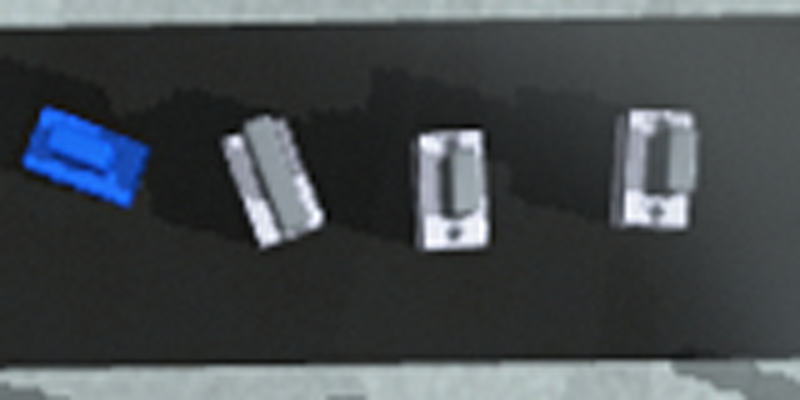

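View pics/z2.png

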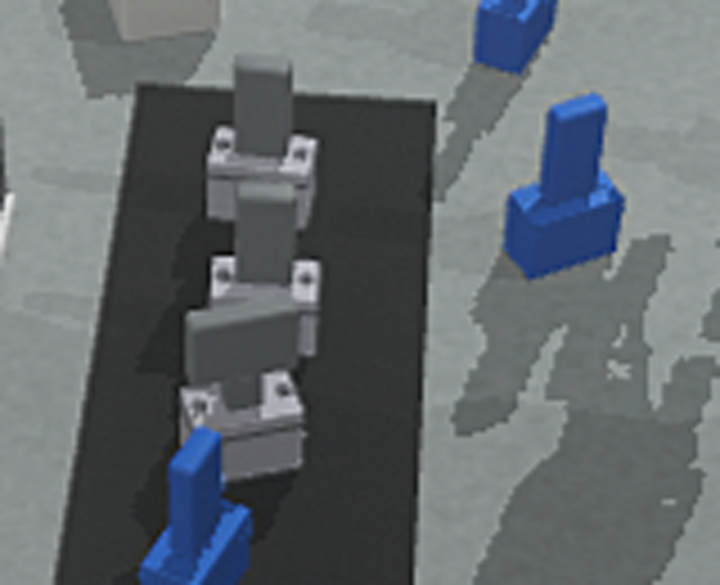

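View pics/z3.png

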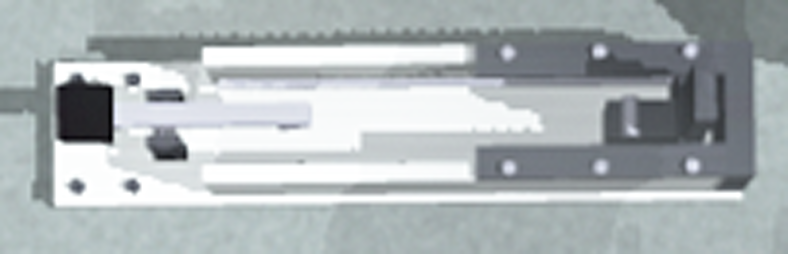

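View pics/z4.png

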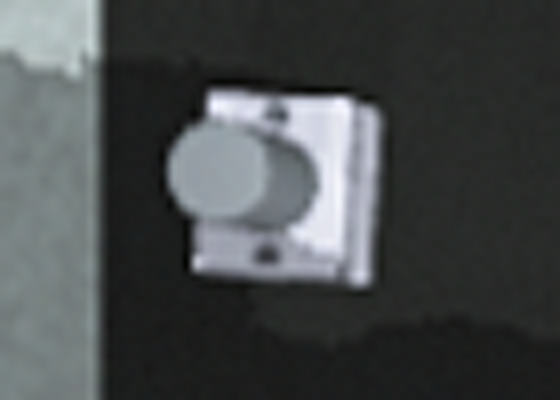

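```bash
cat > m.py <<'E'
from h import *
c=camera('top');s=camera('side')
z=lambda p:(p[0]/3.9+222-.37,p[1]/3.9+135-.37)
def P(n,cam,uv,h): print(n,np.round(ray(cam,*uv,h)*1000,1))
P('lip corner far(+x)',c,z((475,42)),.066);P('lip corner near',c,z((476,181)),.066)
P('stop end far',c,z((752,40)),.066);P('stop end near',c,z((752,178)),.066)
P('base BL',c,z((50,207)),.012);P('base TL',c,z((54,62)),.012);P('base BR',c,z((744,199)),.012)
P('pad',c,z((85,112)),.076)
P('foll grip top',c,z((705,96)),.110)
E
python3 m.py
python3 - <<'E'
import cv2
b=cv2.imread('pics/side0.png')
cv2.imwrite('pics/z5.png',cv2.resize(b[160:355,185:285],None,fx=3,fy=3,interpolation=cv2.INTER_CUBIC))
E
```

```text
lip corner far(+x) [660.4 -61.2  66. ]
lip corner near [575.8 -60.6  66. ]
stop end far [ 658.8 -227.8   66. ]
stop end near [ 575.1 -226.    66. ]
base BL [573.4 206.9  12. ]
base TL [666.  204.1  12. ]
base BR [ 571.7 -229.9   12. ]
pad [619.3 173.2  76. ]
foll grip top [ 615.2 -192.4  110. ]
```

View pics/z5.png

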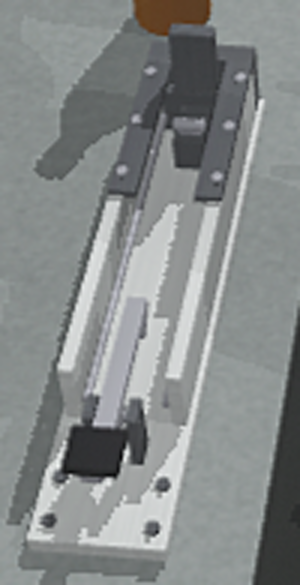

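```bash
cat >> h.py <<'E'
def tri(c1,p1,c2,p2):
    A=[]
    for c,p in((c1,p1),(c2,p2)):
        K,R,t=[np.array(c[k],float) for k in('K','R','t')]
        M=K@np.c_[R,t]; A+= [p[0]*M[2]-M[0],p[1]*M[2]-M[1]]
    X=np.linalg.svd(np.array(A))[2][-1]; return X[:3]/X[3]
E
python3 - <<'E'
from h import *
import plant; print([k for k in dir(plant) if k[0]!='_'])
c=camera('top');s=camera('side')
z1=lambda p:(p[0]/5+290-.4,p[1]/5+205-.4)
z2=lambda p:(p[0]/4.5+270-.4,p[1]/4.5+150-.4)
z4=lambda p:(p[0]/8+170-.44,p[1]/8+215-.44)
z3=lambda p:(p[0]/3.9+222-.37,p[1]/3.9+135-.37)
z5=lambda p:(p[0]/3+185-.33,p[1]/3+160-.33)
f=lambda X:np.round(np.array(X)*1000,1)
# block top corners (z=.04)
for n,cs in dict(A=[(428,131),(483,130),(488,246),(424,249)],B=[(629,111),(692,110),(690,228),(622,228)],T=[(223,137),(262,248),(325,220)]).items():
    print(n,[f(ray(c,*z1(p),.04)[:2]) for p in cs])
print('finA',f(ray(c,*z1((466,180)),.1)),'finB',f(ray(c,*z1((682,158)),.1)))
print('T top corners',[f(ray(c,*z1(p),.1)[:2]) for p in [(246,123),(284,117),(321,214),(290,236)]])
print('ref post',f(ray(c,*z4((218,168)),.1)), [f(ray(c,*z4(p),.04)[:2]) for p in [(208,90),(352,97),(192,270),(344,282)]])
# side: fin top centres
for n,p in dict(A=(266,190),B=(263,61),T=(244,305)).items(): print(n,f(ray(s,*z2(p),.1)))
print('foll',f(ray(s,*z5((192,33)),.11)),'pad',f(ray(s,*z5((97,445)),.076)))
print('lips side',[f(ray(s,*z5(p),.066)) for p in [(108,191),(223,198)]])
print('cam',f(-c['R'].T@c['t']))
E
```

```text
['Unreachable', 'camera', 'grip_depth', 'sign_off', 'state']
A [array([ 460. , -134.5]), array([ 460.1, -160.7]), array([ 404.8, -162. ]), array([ 403.8, -131.6])]
B [array([ 468.2, -230.2]), array([ 468.2, -260. ]), array([ 412.1, -257.8]), array([ 412.5, -225.6])]
T [array([458.4, -36.9]), array([405.2, -54.7]), array([418.2, -84.9])]
finA [ 432.7 -145.9  100. ] finB [ 441.3 -243.3  100. ]
T top corners [array([459.9, -47. ]), array([462.3, -64.3]), array([418.2, -80.3]), array([408.4, -66.2])]
ref post [449.8 275.8 100. ] [array([477.9, 295.2]), array([475.2, 251.9]), array([423.9, 299.9]), array([419.7, 254.3])]
A [ 434.4 -144.7  100. ]
B [ 443.4 -243.9  100. ]
T [438.6 -63.3 100. ]
foll [ 618.5 -188.3  110. ] pad [620.2 173.4  76. ]
lips side [array([661.5, -59.7,  66. ]), array([578.1, -60.1,  66. ])]
cam [ 364.4  -29.7 1218.1]
```

Request:
{"api": "play_rows", "payload": {
  "increments": [
    [495, 318, -60, 0, 0, 1.33],
    [495, 318, -60, 0, 0, 1.33],
    [495, 318, -60, 0, 0, 1.33],
    [495, 318, -60, 0, 0, 1.33],
    [495, 318, -60, 0, 0, 1.33],
    [495, 318, -60, 0, 0, 1.33],
    [495, 318, -60, 0, 0, 1.33],
    [495, 318, -60, 0, 0, 1.33],
    [495, 318, -60, 0, 0, 1.33],
    [495, 318, -60, 0, 0, 1.33],
    [495, 318, -60, 0, 0, 1.33],
    [495, 318, -60, 0, 0, 1.33],
    [495, 318, -60, 0, 0, 1.33],
    [495, 318, -60, 0, 0, 1.33],
    [495, 318, -60, 0, 0, 1.33],
    [495, 318, -60, 0, 0, 1.33],
    [495, 318, -60, 0, 0, 1.33],
    [495, 318, -60, 0, 0, 1.33],
    [495, 318, -60, 0, 0, 1.33],
    [495, 318, -60, 0, 0, 1.33]
  ],
  "jaw": 85,
  "newtons": 80
}}

```text
t: 1.97
tool_pos: [0.6157, -0.1936, 0.1717]
tcp_rot: [0.0, 0.71, 0.704, -0.0]
contact_force: [-0.2, -0.8, -0.5]
grip_width: 0.0851
```

```bash
python3 - <<'E'
from h import *
import plant
print(plant.grip_depth, state())
snap('top','top1');snap('side','side1')
E
```

```text
0.0187 {'t': 1.9667, 'qpos': array([-3.04594523e-01,  4.68491609e-01,  1.80577103e-01,  1.28291318e+00,
       -2.63305569e-04,  1.27492804e+00]), 'qvel': array([0.00151725, 0.00302965, 0.00193473, 0.00043454, 0.00121408,
       0.00254121]), 'tau': array([ 3.35151432e-01, -7.07189441e+01,  3.43255126e+01, -1.08342887e-03,
        7.25810125e-03, -6.42660685e-03]), 'tool_pos': array([ 0.61570391, -0.19364821,  0.17169284]), 'tcp_rot': array([ 4.75264153e-05,  7.10185223e-01,  7.04014866e-01, -1.23772223e-04]), 'contact_force': array([-0.22860827, -0.84756306, -0.50835665]), 'wrist_torque': array([-0.04324851, -0.01636602,  0.0386203 ]), 'grip_width': 0.08511400642885597}
```

View pics/side1.png

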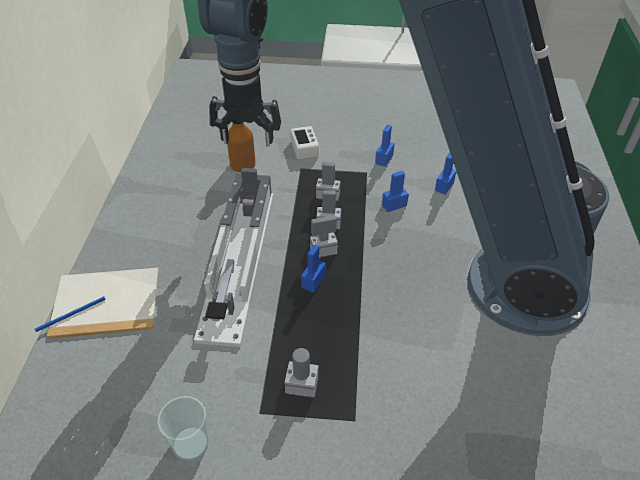

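View pics/top1.png

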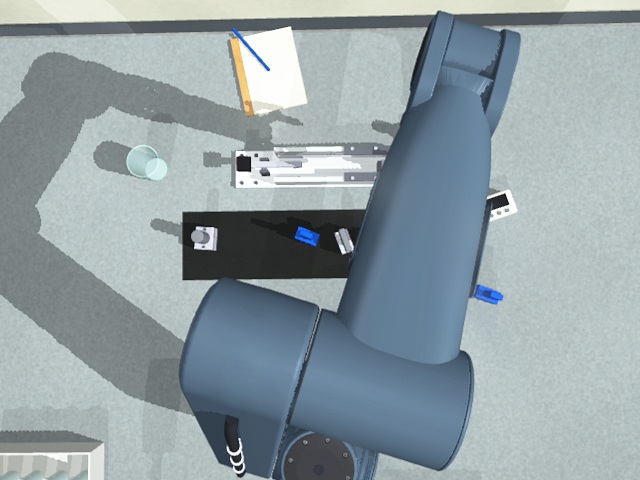

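The gripper is above the follower with the jaws across the track, and no more grey cells have come into view. Next I descend and close.

Request:
{"api": "play_rows", "payload": {
  "increments": [
    [2, 2, -40, 0, 0, 0],
    [2, 2, -80, 0, 0, 0],
    [2, 2, -98, 0, 0, 0],
    [2, 2, -98, 0, 0, 0],
    [2, 2, -98, 0, 0, 0]
  ]
}}

```text
t: 2.48
tool_pos: [0.6173, -0.1916, 0.0734]
tcp_rot: [-0.001, 0.71, 0.704, -0.0]
contact_force: [0.3, -0.6, 0.2]
grip_width: 0.0851
```

Request:
{"api": "play_rows", "payload": {
  "increments": [
    [0, 0, 0, 0, 0, 0],
    [0, 0, 0, 0, 0, 0],
    [0, 0, 0, 0, 0, 0],
    [0, 0, 0, 0, 0, 0],
    [0, 0, 0, 0, 0, 0],
    [0, 0, 0, 0, 0, 0],
    [0, 0, 0, 0, 0, 0],
    [0, 0, 0, 0, 0, 0]
  ],
  "jaw": 20,
  "newtons": 80
}}

```text
t: 3.15
tool_pos: [0.6193, -0.1919, 0.0753]
tcp_rot: [0.001, 0.71, 0.704, 0.001]
contact_force: [3.8, -0.0, 6.3]
grip_width: 0.0328
```

Request:
{"api": "play_rows", "payload": {
  "increments": [
    [0, 5, 0, 0, 0, 0],
    [0, 15, 0, 0, 0, 0],
    [0, 27, 0, 0, 0, 0],
    [0, 39, 0, 0, 0, 0],
    [0, 51, 0, 0, 0, 0],
    [0, 63, 0, 0, 0, 0],
    [0, 75, 0, 0, 0, 0],
    [0, 87, 0, 0, 0, 0],
    [0.5, 99, 0, 0, 0, 0],
    [0.5, 111, 0, 0, 0, 0],
    [0.5, 123, 0, 0, 0, 0],
    [0.5, 135, 0, 0, 0, 0],
    [1, 147, 0, 0, 0, 0],
    [1, 159, 0, 0, 0, 0],
    [1, 171, 0, 0, 0, 0],
    [1, 183, 0, 0, 0, 0],
    [1, 195, 0, 0, 0, 0],
    [1, 207, 0, 0, 0, 0],
    [1, 215, 0, 0, 0, 0],
    [1, 217, 0, 0, 0, 0]
  ]
}}

```text
t: 4.82
tool_pos: [0.6208, 0.0228, 0.0753]
tcp_rot: [0.004, 0.711, 0.704, -0.001]
contact_force: [3.9, -14.7, -4.0]
grip_width: 0.0326
```

```bash
python3 - <<'E'
from h import *
print(state()['tool_pos'],state()['contact_force'],state()['grip_width'])
snap('top','top2');snap('side','side2')
E
```

```text
[0.62076539 0.02280936 0.07530229] [  3.87490948 -14.70898704  -3.95262708] 0.03259692538142585
```

View pics/side2.png

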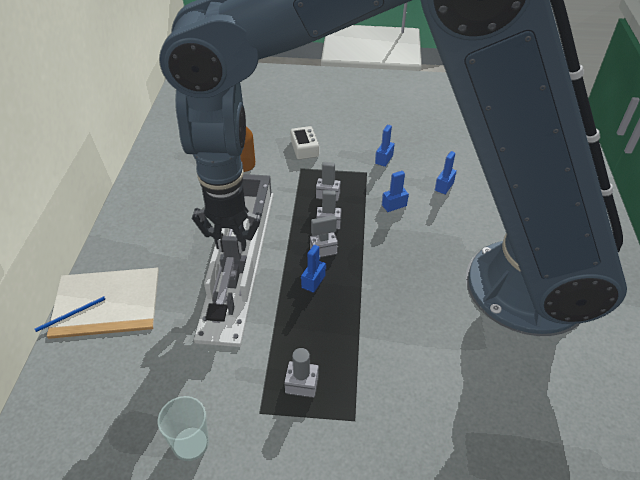

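The follower is moving with the gripper and has come about 215 mm. I'll pull the rest in small steps.

Request:
{"api": "play_rows", "payload": {
  "increments": [
    [0, 3, 0, 0, 0, 0],
    [0, 6, 0, 0, 0, 0],
    [0, 9, 0, 0, 0, 0],
    [0, 11, 0, 0, 0, 0],
    [0, 12, 0, 0, 0, 0],
    [0, 12.5, 0, 0, 0, 0],
    [0, 12.5, 0, 0, 0, 0]
  ]
}}

```text
t: 5.5
tool_pos: [0.6208, 0.0329, 0.0753]
tcp_rot: [0.005, 0.711, 0.703, -0.002]
contact_force: [2.7, -14.2, -2.1]
grip_width: 0.033
```

Request:
{"api": "play_rows", "payload": {
  "increments": [
    [0, 3, 0, 0, 0, 0],
    [0, 4, 0, 0, 0, 0],
    [0, 5, 0, 0, 0, 0],
    [0, 5, 0, 0, 0, 0]
  ]
}}

```text
t: 5.83
tool_pos: [0.6209, 0.0355, 0.0753]
tcp_rot: [0.006, 0.712, 0.702, -0.004]
contact_force: [2.9, -14.6, -2.9]
grip_width: 0.0328
```

Request:
{"api": "play_rows", "payload": {
  "increments": [
    [0, 3, 0, 0, 0, 0],
    [0, 4, 0, 0, 0, 0],
    [0, 5, 0, 0, 0, 0],
    [0, 5, 0, 0, 0, 0]
  ]
}}

```text
t: 6.17
tool_pos: [0.6209, 0.0363, 0.0752]
tcp_rot: [0.009, 0.713, 0.701, -0.006]
contact_force: [2.5, -21.4, -2.8]
grip_width: 0.033
```

That is the hard stop, since the force rose to 21 N. Now I ease back onto the catch and watch the force.

Request:
{"api": "play_rows", "payload": {
  "increments": [
    [0, -3, 0, 0, 0, 0],
    [0, -5, 0, 0, 0, 0],
    [0, -7, 0, 0, 0, 0],
    [0, -8, 0, 0, 0, 0],
    [0, -8, 0, 0, 0, 0]
  ]
}}

```text
t: 6.58
tool_pos: [0.6209, 0.0277, 0.0753]
tcp_rot: [0.009, 0.713, 0.701, -0.007]
contact_force: [1.3, -5.5, -2.4]
grip_width: 0.0331
```

Request:
{"api": "play_rows", "payload": {
  "increments": [
    [0, 0, 0, 0, 0, 0],
    [0, 0, 0, 0, 0, 0],
    [0, 0, 0, 0, 0, 0],
    [0, 0, 0, 0, 0, 0],
    [0, 0, 0, 0, 0, 0],
    [0, 0, 30, 0, 0, 0],
    [0, 0, 70, 0, 0, 0],
    [0, 0, 110, 0, 0, 0],
    [-40, 40, 120, 0, 0, 0],
    [-80, 80, 120, 0, 0, 0],
    [-120, 120, 120, 0, 0, 0],
    [-145, 155, 120, 0, 0, 0],
    [-145, 155, 120, 0, 0, 0]
  ],
  "jaw": 85
}}

```text
t: 7.67
tool_pos: [0.4775, 0.1801, 0.1957]
tcp_rot: [0.009, 0.713, 0.701, -0.006]
contact_force: [1.6, 0.6, -0.3]
grip_width: 0.0851
```

```bash
cat >> h.py <<'E'
from scipy.spatial.transform import Rotation as Ro
def goto(x,y,z,ja=-0.006):
    """shift mm & rotvec to TCP at x,y,z mm, tool down, jaw axis angle ja (rad, of the jaw line from world x)"""
    s=state(); q=s['tcp_rot']; R0=Ro.from_quat([q[1],q[2],q[3],q[0]])
    best=None
    for a in(ja,ja+np.pi):
        Y=np.array([np.cos(a),np.sin(a),0]);Z=np.array([0,0,-1.]);X=np.cross(Y,Z)
        rv=(Ro.from_matrix(np.c_[X,Y,Z])*R0.inv()).as_rotvec()
        if best is None or np.linalg.norm(rv)<np.linalg.norm(best): best=rv
    print('shift',np.round(np.array([x,y,z])-s['tool_pos']*1000,1),'rot',np.round(best,3),'now',np.round(s['tool_pos']*1000,1),'F',np.round(s['contact_force'],1),'w',round(s['grip_width']*1000,1),'t',s['t'])
E
python3 - <<'E'
from h import *
a=snap('top','top3');b=snap('side','side3')
goto(450,276,130,-0.06)
A=a['color'];B=b['color']
cv2.imwrite('pics/z6.png',cv2.resize(A[130:280,170:450],None,fx=2.8,fy=2.8,interpolation=cv2.INTER_CUBIC))
cv2.imwrite('pics/z7.png',cv2.resize(B[150:410,190:400],None,fx=2.2,fy=2.2,interpolation=cv2.INTER_CUBIC))
E
```

```text
shift [-25.4  93.4 -65.9] rot [ 0.021  0.002 -0.049] now [475.4 182.6 195.9] F [ 0.1 -0.6  0.4] w 85.1 t 7.7667
```

View pics/z6.png

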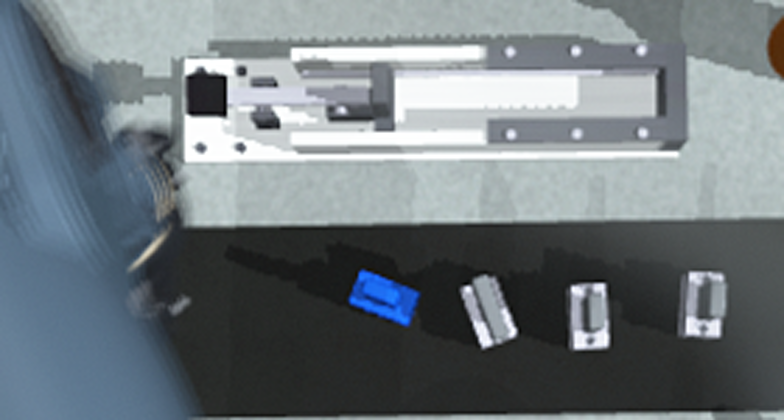

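View pics/z7.png

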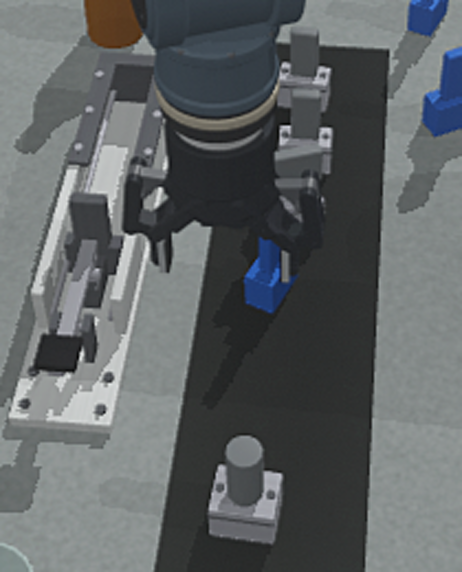

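```bash
python3 - <<'E'
from h import *
s=camera('side')
print(ray(s,300.2,353.9,.1)*1000)
goto(450,277,60,-0.06)
E
```

```text
[451.77908419 275.47682128 100.        ]
shift [ -27.3   95.8 -135.9] rot [ 0.022  0.004 -0.048] now [477.3 181.2 195.9] F [0.5 0.1 0. ] w 85.1 t 7.8167
```

The follower is held on the catch and the ref cell has not moved, with its post at (451,276) mm. Moving to grasp it.

Request:
{"api": "play_rows", "payload": {
  "increments": [
    [-9, 32, -20, 0.007, 0.001, -0.016],
    [-18, 64, -40, 0.015, 0.002, -0.032],
    [-26, 95, -60, 0.022, 0.004, -0.048],
    [-26, 95, -60, 0.022, 0.004, -0.048],
    [-26, 95, -60, 0.022, 0.004, -0.048],
    [-26, 95, -85, 0.022, 0.004, -0.048],
    [-26, 95, -110, 0.022, 0.004, -0.048],
    [-26, 95, -130, 0.022, 0.004, -0.048],
    [-26, 95, -136, 0.022, 0.004, -0.048],
    [-26, 95, -136, 0.022, 0.004, -0.048],
    [-26, 95, -136, 0.022, 0.004, -0.048]
  ]
}}

```text
t: 8.73
tool_pos: [0.4523, 0.2757, 0.0609]
tcp_rot: [-0.0, 0.728, 0.685, 0.0]
contact_force: [0.5, -0.3, 0.5]
grip_width: 0.085
```

```bash
python3 - <<'E'
from h import *
b=snap('side','side4')
goto(451,276,60,-0.06)
cv2.imwrite('pics/z8.png',cv2.resize(b['color'][250:430,210:400],None,fx=3,fy=3,interpolation=cv2.INTER_CUBIC))
E
```

```text
shift [-1.5 -0.1 -1.3] rot [-0.001  0.001  0.001] now [452.5 276.1  61.3] F [0.2 0.2 0.6] w 84.8 t 8.7833
```

View pics/z8.png

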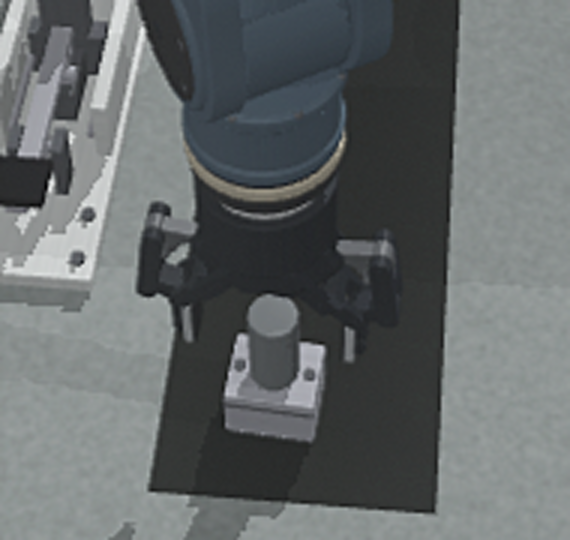

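The post stands midway between the fingertips, which are at the same height on either side of it. Closing the gripper.

Request:
{"api": "play_rows", "payload": {
  "increments": [
    [0, 0, 0, 0, 0, 0],
    [0, 0, 0, 0, 0, 0],
    [0, 0, 0, 0, 0, 0],
    [0, 0, 0, 0, 0, 0],
    [0, 0, 0, 0, 0, 0],
    [0, 0, 0, 0, 0, 0],
    [0, 0, 0, 0, 0, 0],
    [0, 0, 0, 0, 0, 0]
  ],
  "jaw": 15,
  "newtons": 60
}}

```text
t: 9.45
tool_pos: [0.4527, 0.2763, 0.0617]
tcp_rot: [0.0, 0.728, 0.685, 0.001]
contact_force: [-0.9, -0.6, 5.4]
grip_width: 0.0287
```

Request:
{"api": "play_rows", "payload": {
  "increments": [
    [0, 0, 20, 0, 0, 0],
    [0, 0, 50, 0, 0, 0],
    [0, 0, 80, 0, 0, 0],
    [0, 0, 80, 0, 0, 0],
    [0, 0, 80, 0, 0, 0]
  ]
}}

```text
t: 9.87
tool_pos: [0.4534, 0.2768, 0.1427]
tcp_rot: [0.0, 0.728, 0.685, 0.002]
contact_force: [0.0, 0.0, -2.0]
grip_width: 0.0286
```

```bash
python3 - <<'E'
from h import *
a=snap('top','top5');b=snap('side','side5')
goto(619,-21,140,-0.006)
cv2.imwrite('pics/z9.png',np.hstack([cv2.resize(b['color'][200:430,210:370],None,fx=2.4,fy=2.4),cv2.resize(a['color'][130:310,150:320],None,fx=2.4,fy=2.4)[:552].copy() if 0 else cv2.resize(a['color'][130:310,150:320],(400,552))]))
E
```

```text
shift [ 166.9 -297.    -0.6] rot [-0.001  0.     0.055] now [452.1 276.  140.6] F [ 0.7 -0.3 -2.2] w 28.8 t 9.9667
```

View pics/z9.png

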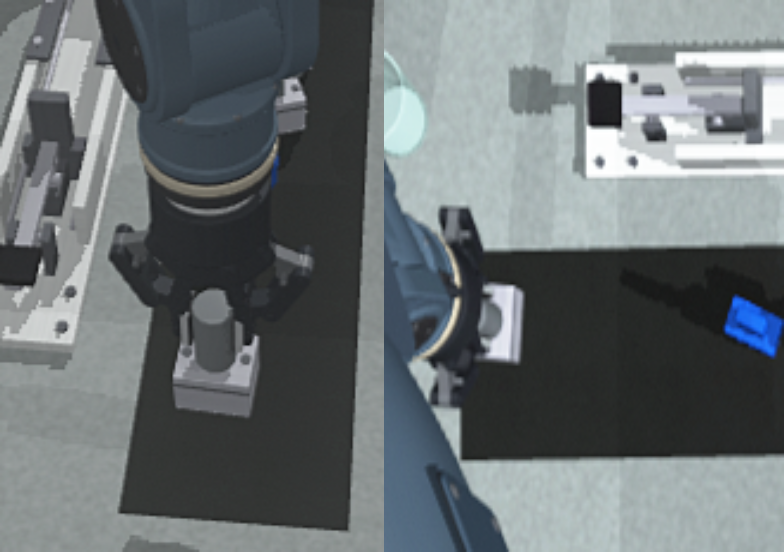

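Ref is held upright. I carry it high over the follower grip to the open window.

Request:
{"api": "play_rows", "payload": {
  "increments": [
    [0, 0, 30, 0, 0, 0.005],
    [10, -20, 55, 0, 0, 0.01],
    [20, -40, 55, 0, 0, 0.015],
    [38, -70, 55, 0, 0, 0.02],
    [56, -100, 55, 0, 0, 0.025],
    [73, -130, 55, 0, 0, 0.03],
    [90, -160, 55, 0, 0, 0.035],
    [107, -190, 55, 0, 0, 0.04],
    [124, -220, 55, 0, 0, 0.045],
    [141, -250, 55, 0, 0, 0.05],
    [158, -280, 55, 0, 0, 0.055],
    [167, -297, 55, 0, 0, 0.055],
    [167, -297, 55, 0, 0, 0.055],
    [167, -297, 30, 0, 0, 0.055],
    [167, -297, 0, 0, 0, 0.055],
    [167, -297, 0, 0, 0, 0.055],
    [167, -297, 0, 0, 0, 0.055]
  ]
}}

```text
t: 11.38
tool_pos: [0.617, -0.0205, 0.1384]
tcp_rot: [-0.002, 0.709, 0.705, -0.002]
contact_force: [-0.3, 1.5, -1.6]
grip_width: 0.0287
```

```bash
python3 - <<'E'
from h import *
a=snap('top','top6');b=snap('side','side6')
goto(619.5,-21,73,-0.006)
cv2.imwrite('pics/z10.png',cv2.resize(b['color'][130:350,170:310],None,fx=2.6,fy=2.6))
E
```

```text
shift [  0.3  -0.4 -68.3] rot [-0.001  0.001 -0.001] now [619.2 -20.6 141.3] F [ 0.7  0.6 -1.4] w 28.6 t 11.4833
```

View pics/z10.png

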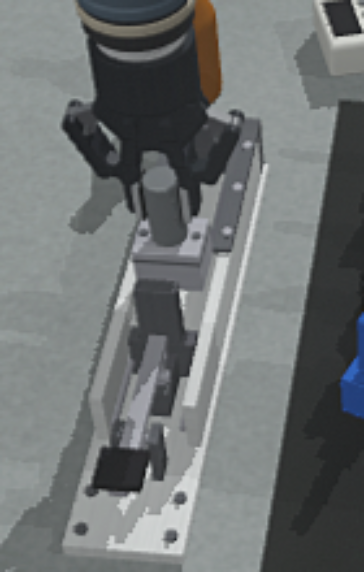

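View pics/top6.png

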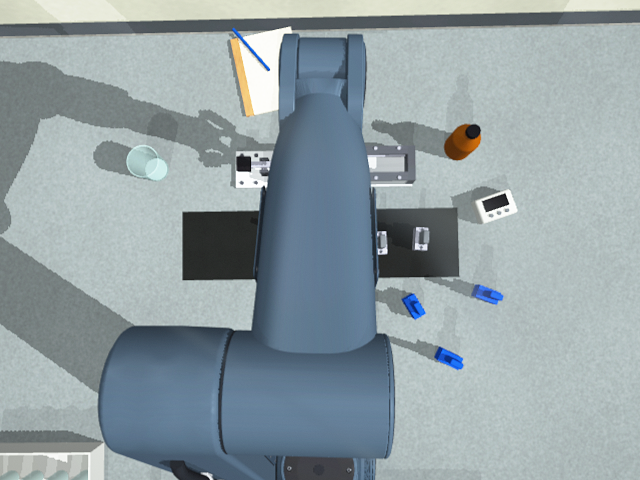

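Tool x agrees with the track centre, and the cell hangs over the window clear of the follower. I'll lower it in stages.

Request:
{"api": "play_rows", "payload": {
  "increments": [
    [0, 0, -12, 0, 0, 0],
    [0, 0, -20, 0, 0, 0],
    [0, 0, -28, 0, 0, 0],
    [0, 0, -34, 0, 0, 0],
    [0, 0, -40, 0, 0, 0],
    [0, 0, -40, 0, 0, 0]
  ]
}}

```text
t: 11.98
tool_pos: [0.6186, -0.0205, 0.1002]
tcp_rot: [-0.001, 0.709, 0.705, -0.0]
contact_force: [-1.6, 0.1, -2.3]
grip_width: 0.0285
```

Request:
{"api": "play_rows", "payload": {
  "increments": [
    [0, 0, -6, 0, 0, 0],
    [0, 0, -12, 0, 0, 0],
    [0, 0, -18, 0, 0, 0],
    [0, 0, -23, 0, 0, 0],
    [0, 0, -26, 0, 0, 0],
    [0, 0, -26, 0, 0, 0]
  ]
}}

```text
t: 12.48
tool_pos: [0.6184, -0.0205, 0.074]
tcp_rot: [-0.001, 0.709, 0.705, -0.0]
contact_force: [0.7, 0.2, -1.7]
grip_width: 0.0287
```

```bash
python3 - <<'E'
from h import *
b=snap('side','side7')
goto(619.5,-21,73,-0.006)
cv2.imwrite('pics/z11.png',cv2.resize(b['color'][130:350,170:310],None,fx=2.6,fy=2.6))
E
```

```text
shift [ 1.  -0.5 -1.1] rot [-0.001 -0.001 -0.001] now [618.5 -20.5  74.1] F [ 0.6 -0.  -2.1] w 28.9 t 12.5333
```

View pics/z11.png

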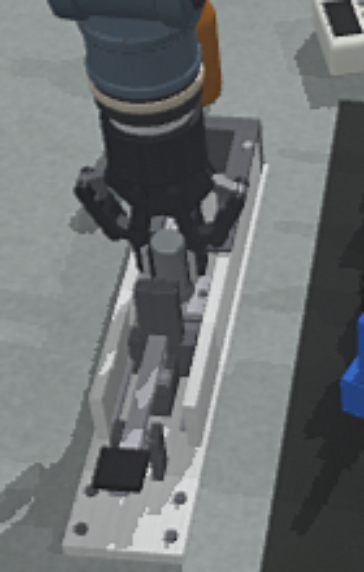

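The cell is in the track about 1 mm off the floor. Now I slide it under the lips to near the stop.

Request:
{"api": "play_rows", "payload": {
  "increments": [
    [0.5, -4, 0, 0, 0, 0],
    [0.5, -14, 0, 0, 0, 0],
    [0.5, -24, 0, 0, 0, 0],
    [0, -34, 0, 0, 0, 0],
    [0, -44, 0, 0, 0, 0],
    [0, -54, 0, 0, 0, 0],
    [0, -64, 0, 0, 0, 0],
    [0, -74, 0, 0, 0, 0],
    [0, -84, 0, 0, 0, 0],
    [0, -94, 0, 0, 0, 0],
    [0, -104, 0, 0, 0, 0],
    [0, -114, 0, 0, 0, 0],
    [0, -124, 0, 0, 0, 0],
    [0, -134, 0, 0, 0, 0],
    [0, -144, 0, 0, 0, 0],
    [0, -152, 0, 0, 0, 0],
    [0, -158, 0, 0, 0, 0],
    [0, -158, 0, 0, 0, 0]
  ]
}}

```text
t: 14.03
tool_pos: [0.6186, -0.1799, 0.074]
tcp_rot: [-0.001, 0.709, 0.705, -0.0]
contact_force: [0.7, 0.3, -1.7]
grip_width: 0.0286
```

Request:
{"api": "play_rows", "payload": {
  "increments": [
    [0, -3, 0, 0, 0, 0],
    [0, -5, 0, 0, 0, 0],
    [0, -7, 0, 0, 0, 0],
    [0, -9, 0, 0, 0, 0],
    [0, -11, 0, 0, 0, 0],
    [0, -12, 0, 0, 0, 0]
  ]
}}

```text
t: 14.53
tool_pos: [0.6185, -0.1895, 0.0742]
tcp_rot: [-0.002, 0.709, 0.706, 0.002]
contact_force: [-1.0, 14.1, 2.7]
grip_width: 0.0286
```

It touched the stop at y = -189.5, as predicted. I'll relax, lower, release and lift.

Request:
{"api": "play_rows", "payload": {
  "increments": [
    [0, 0, -1, 0, 0, 0],
    [0, 0, -1.5, 0, 0, 0],
    [0, 0, -1.5, 0, 0, 0],
    [0, 0, -1.5, 0, 0, 0]
  ]
}}

```text
t: 14.87
tool_pos: [0.6186, -0.1888, 0.0739]
tcp_rot: [-0.002, 0.708, 0.706, 0.002]
contact_force: [-2.6, 3.0, 7.2]
grip_width: 0.0285
```

Request:
{"api": "play_rows", "payload": {
  "increments": [
    [0, 0, 0, 0, 0, 0],
    [0, 0, 0, 0, 0, 0],
    [0, 0, 0, 0, 0, 0],
    [0, 0, 0, 0, 0, 0],
    [0, 0, 0, 0, 0, 0],
    [0, 0, 0, 0, 0, 0],
    [0, 0, 35, 0, 0, 0],
    [0, 0, 70, 0, 0, 0],
    [0, 0, 100, 0, 0, 0],
    [-35, 10, 110, 0, 0, 0],
    [-70, 25, 110, 0, 0, 0],
    [-105, 35, 110, 0, 0, 0],
    [-130, 40, 110, 0, 0, 0],
    [-130, 40, 110, 0, 0, 0]
  ],
  "jaw": 85
}}

```text
t: 16.03
tool_pos: [0.4838, -0.1475, 0.1843]
tcp_rot: [-0.003, 0.708, 0.706, 0.001]
contact_force: [0.6, -0.1, -0.2]
grip_width: 0.0847
```

```bash
python3 - <<'E'
from h import *
a=snap('top','top8');b=snap('side','side8')
goto(433.5,-145.5,60,0)
cv2.imwrite('pics/z12.png',cv2.resize(b['color'][130:350,180:380],None,fx=2.7,fy=2.7))
E
```

```text
shift [ -54.9    3.3 -124.6] rot [-0.006  0.001  0.004] now [ 488.4 -148.8  184.6] F [ 0.6 -0.4  0.8] w 85.3 t 16.1333
```

View pics/z12.png

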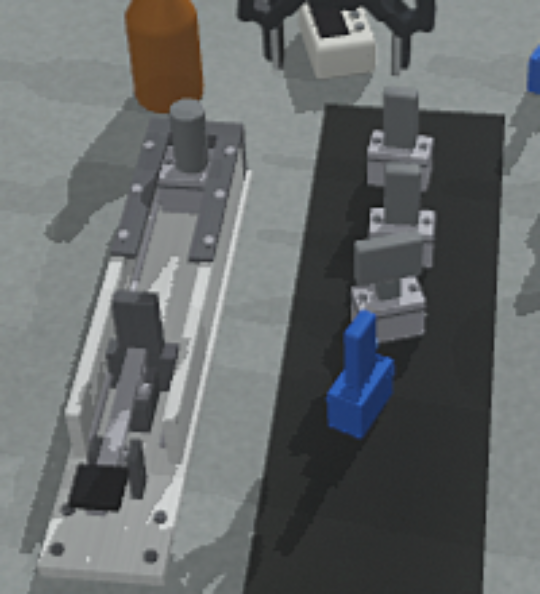

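View pics/top8.png

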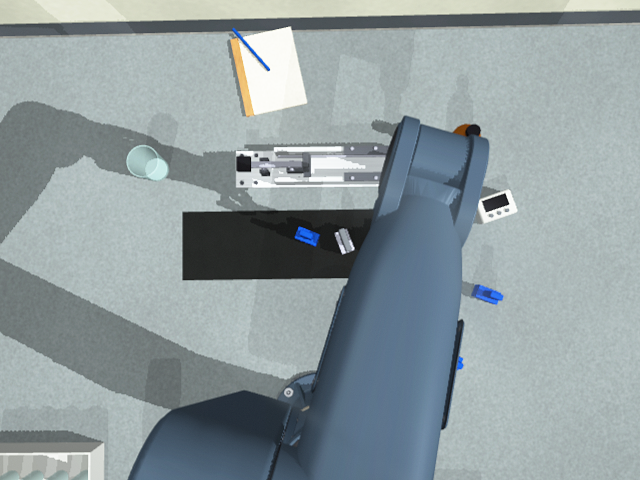

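The ref cell stands upright against the stop and the follower is still parked. Samples A (380,242) and B (421,238) are the plain grey fins and have not moved. I'm grasping A.

Request:
{"api": "play_rows", "payload": {
  "increments": [
    [-30, 2, -10, -0.003, 0, 0.002],
    [-55, 3, -30, -0.006, 0, 0.004],
    [-55, 3, -50, -0.006, 0, 0.004],
    [-55, 3, -60, -0.006, 0, 0.004],
    [-55, 3, -60, -0.006, 0, 0.004],
    [-55, 3, -85, -0.006, 0, 0.004],
    [-55, 3, -110, -0.006, 0, 0.004],
    [-55, 3, -124, -0.006, 0, 0.004],
    [-55, 3, -124, -0.006, 0, 0.004],
    [-55, 3, -124, -0.006, 0, 0.004]
  ]
}}

```text
t: 16.97
tool_pos: [0.4342, -0.146, 0.0606]
tcp_rot: [0.0, 0.707, 0.707, 0.0]
contact_force: [0.7, -0.3, -0.5]
grip_width: 0.0852
```

```bash
python3 - <<'E'
from h import *
b=snap('side','side9')
goto(433.5,-145.5,60,0)
cv2.imwrite('pics/z13.png',cv2.resize(b['color'][110:290,250:410],None,fx=3.3,fy=3.3))
E
```

```text
shift [-1.2  0.6 -1.3] rot [ 0.001  0.002 -0.   ] now [ 434.7 -146.1   61.3] F [ 0.7  0.3 -0.2] w 84.7 t 17.0167
```

View pics/z13.png

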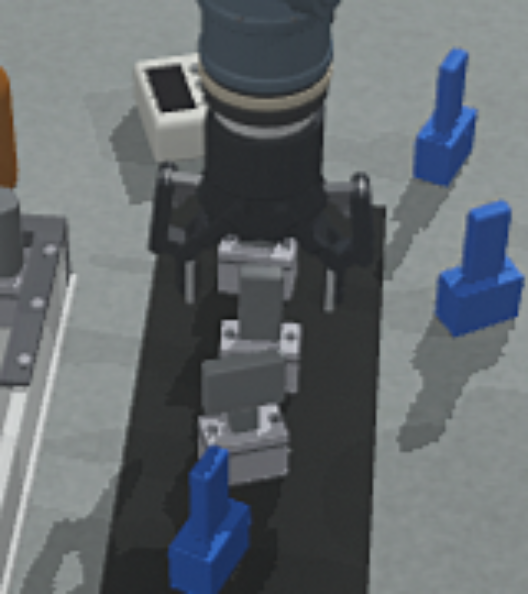

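The fin is centred between the fingertips. Closing.

Request:
{"api": "play_rows", "payload": {
  "increments": [
    [0, 0, 0, 0, 0, 0],
    [0, 0, 0, 0, 0, 0],
    [0, 0, 0, 0, 0, 0],
    [0, 0, 0, 0, 0, 0],
    [0, 0, 0, 0, 0, 0],
    [0, 0, 0, 0, 0, 0],
    [0, 0, 0, 0, 0, 0],
    [0, 0, 0, 0, 0, 0]
  ],
  "jaw": 15,
  "newtons": 60
}}

```text
t: 17.68
tool_pos: [0.435, -0.1463, 0.0618]
tcp_rot: [0.001, 0.707, 0.707, 0.001]
contact_force: [-0.6, -0.3, 6.5]
grip_width: 0.0291
```

Request:
{"api": "play_rows", "payload": {
  "increments": [
    [0, 0, 20, 0, 0, 0],
    [0, 0, 50, 0, 0, 0],
    [0, 0, 80, 0, 0, 0],
    [0, 0, 80, 0, 0, 0],
    [0, 0, 80, 0, 0, 0]
  ]
}}

```text
t: 18.1
tool_pos: [0.4358, -0.1466, 0.1429]
tcp_rot: [0.003, 0.707, 0.707, 0.001]
contact_force: [0.4, 0.4, -3.4]
grip_width: 0.0293
```

```bash
python3 - <<'E'
from h import *
b=snap('side','side10')
goto(619,-25,140,-0.006)
cv2.imwrite('pics/z13b.png',cv2.resize(b['color'][110:290,250:410],None,fx=3.3,fy=3.3))
E
```

```text
shift [184.1 121.3  -1.6] rot [ 0.001  0.003 -0.006] now [ 434.9 -146.3  141.6] F [-0.6  1.1 -1.7] w 29.0 t 18.15
```

View pics/z13b.png

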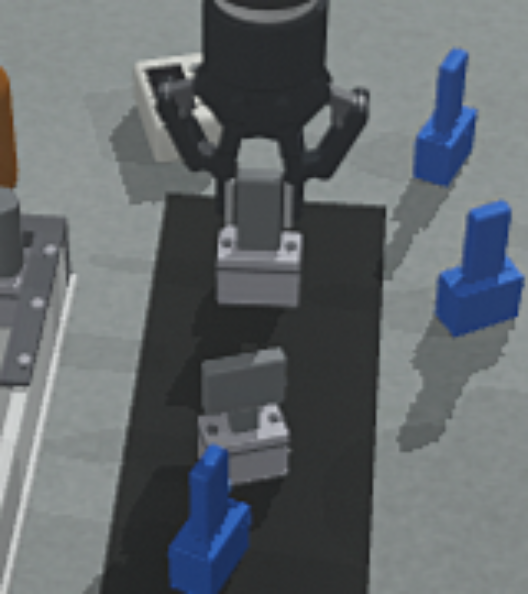

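Request:
{"api": "play_rows", "payload": {
  "increments": [
    [12, 0, 10, 0, 0, 0],
    [32, 4, 15, 0, 0, 0],
    [54, 16, 15, 0, 0, 0],
    [76, 32, 15, 0, 0, 0],
    [98, 50, 15, 0, 0, 0],
    [120, 68, 15, 0, 0, 0],
    [142, 86, 15, 0, 0, 0],
    [164, 104, 15, 0, 0, 0],
    [178, 116, 15, 0, 0, 0],
    [184, 121, 10, 0.001, 0.003, -0.006],
    [184, 121, 0, 0.001, 0.003, -0.006],
    [184, 121, 0, 0.001, 0.003, -0.006],
    [184, 121, 0, 0.001, 0.003, -0.006]
  ]
}}

```text
t: 19.23
tool_pos: [0.6169, -0.0259, 0.1397]
tcp_rot: [-0.001, 0.709, 0.705, -0.001]
contact_force: [-0.3, -0.2, -1.4]
grip_width: 0.0295
```

```bash
python3 - <<'E'
from h import *
b=snap('side','side11')
goto(619,-25,74,-0.006)
cv2.imwrite('pics/z14.png',cv2.resize(b['color'][130:350,170:310],None,fx=2.6,fy=2.6))
E
```

```text
shift [  1.6   1.1 -66.7] rot [ 0.    -0.002  0.001] now [617.4 -26.1 140.7] F [ 0.3 -0.1 -2.2] w 29.5 t 19.2833
```

View pics/z14.png

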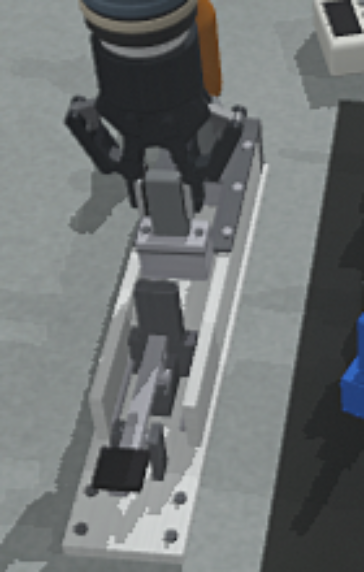

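The cell is centred over the window. Lowering it.

Request:
{"api": "play_rows", "payload": {
  "increments": [
    [1, 1, -12, 0, 0, 0],
    [1, 1, -22, 0, 0, 0],
    [1, 1, -32, 0, 0, 0],
    [1, 1, -42, 0, 0, 0],
    [1, 1, -52, 0, 0, 0],
    [1, 1, -60, 0, 0, 0],
    [1, 1, -66, 0, 0, 0],
    [1, 1, -66, 0, 0, 0]
  ]
}}

```text
t: 19.95
tool_pos: [0.6176, -0.0251, 0.0741]
tcp_rot: [-0.001, 0.709, 0.705, -0.001]
contact_force: [-0.6, 0.6, -3.0]
grip_width: 0.0294
```

Request:
{"api": "play_rows", "payload": {
  "increments": [
    [1, -4, 0, 0, 0, 0],
    [1, -13, 0, 0, 0, 0],
    [1, -22, 0, 0, 0, 0],
    [1, -31, 0, 0, 0, 0],
    [1, -40, 0, 0, 0, 0],
    [1, -49, 0, 0, 0, 0],
    [1, -58, 0, 0, 0, 0],
    [1, -67, 0, 0, 0, 0],
    [1, -76, 0, 0, 0, 0],
    [1, -85, 0, 0, 0, 0],
    [1, -94, 0, 0, 0, 0],
    [1, -103, 0, 0, 0, 0],
    [1, -111, 0, 0, 0, 0],
    [1, -118, 0, 0, 0, 0],
    [1, -121, 0, 0, 0, 0],
    [1, -124, 0, 0, 0, 0],
    [1, -126, 0, 0, 0, 0],
    [1, -128, 0, 0, 0, 0],
    [1, -130, 0, 0, 0, 0]
  ]
}}

```text
t: 21.53
tool_pos: [0.6186, -0.1529, 0.0742]
tcp_rot: [-0.003, 0.709, 0.705, 0.0]
contact_force: [0.6, 15.0, 3.1]
grip_width: 0.0297
```

Contact came at -152.9 against a predicted -152.5. I'll lower and release, then check the others.

Request:
{"api": "play_rows", "payload": {
  "increments": [
    [0, 0.5, -1, 0, 0, 0],
    [0, 0.5, -1.5, 0, 0, 0],
    [0, 0.5, -1.5, 0, 0, 0]
  ]
}}

```text
t: 21.78
tool_pos: [0.6188, -0.1518, 0.0736]
tcp_rot: [-0.002, 0.709, 0.705, 0.001]
contact_force: [-2.7, 2.9, 5.7]
grip_width: 0.0291
```

Request:
{"api": "play_rows", "payload": {
  "increments": [
    [0, 0, 0, 0, 0, 0],
    [0, 0, 0, 0, 0, 0],
    [0, 0, 0, 0, 0, 0],
    [0, 0, 0, 0, 0, 0],
    [0, 0, 0, 0, 0, 0],
    [0, 0, 0, 0, 0, 0],
    [0, 0, 35, 0, 0, 0],
    [0, 0, 70, 0, 0, 0],
    [0, 0, 100, 0, 0, 0],
    [-35, -20, 110, 0, 0, 0],
    [-70, -40, 110, 0, 0, 0],
    [-105, -55, 110, 0, 0, 0],
    [-120, -60, 110, 0, 0, 0],
    [-120, -60, 110, 0, 0, 0]
  ],
  "jaw": 85
}}

```text
t: 22.95
tool_pos: [0.4955, -0.2129, 0.1843]
tcp_rot: [-0.003, 0.71, 0.704, 0.0]
contact_force: [-0.1, 0.5, 0.1]
grip_width: 0.085
```

```bash
python3 - <<'E'
from h import *
a=snap('top','top12');b=snap('side','side12')
goto(442.5,-243.5,60,-0)
cv2.imwrite('pics/z15.png',cv2.resize(b['color'][130:350,180:380],None,fx=2.7,fy=2.7))
print(proj(b,[.4425,-.2435,.1]))
E
```

```text
shift [ -56.3  -31.3 -124.1] rot [-0.004 -0.001  0.006] now [ 498.8 -212.2  184.1] F [ 0.  -0.3  0.8] w 84.8 t 23.05
[328.40763451 163.27325042]
```

View pics/z15.png

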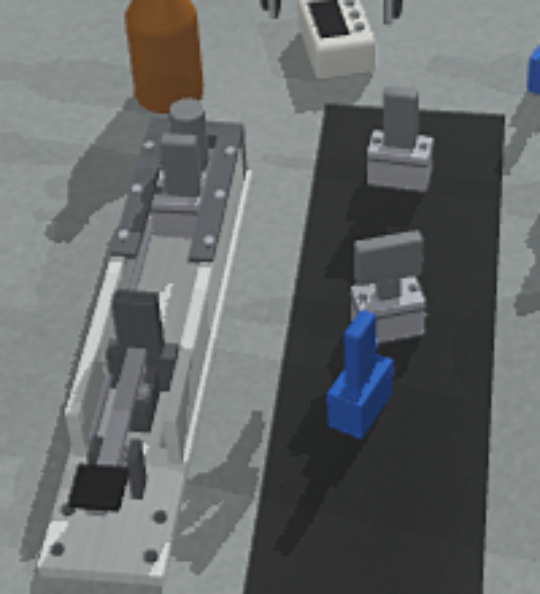

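Sample A stands against the ref cell. Sample B is unmoved at (328,164) in the side view, so I'm grasping it.

Request:
{"api": "play_rows", "payload": {
  "increments": [
    [-30, -16, -10, -0.002, 0, 0.003],
    [-56, -31, -30, -0.004, 0, 0.006],
    [-56, -31, -50, -0.004, 0, 0.006],
    [-56, -31, -60, -0.004, 0, 0.006],
    [-56, -31, -60, -0.004, 0, 0.006],
    [-56, -31, -85, -0.004, 0, 0.006],
    [-56, -31, -110, -0.004, 0, 0.006],
    [-56, -31, -124, -0.004, 0, 0.006],
    [-56, -31, -124, -0.004, 0, 0.006],
    [-56, -31, -124, -0.004, 0, 0.006]
  ]
}}

```text
t: 23.88
tool_pos: [0.4439, -0.2429, 0.0604]
tcp_rot: [-0.001, 0.707, 0.708, -0.0]
contact_force: [0.6, -0.1, 1.0]
grip_width: 0.0851
```

```bash
python3 - <<'E'
from h import *
b=snap('side','side13')
goto(442.5,-243.5,60,0)
cv2.imwrite('pics/z16.png',cv2.resize(b['color'][90:270,250:410],None,fx=3.3,fy=3.3))
E
```

```text
shift [-1.8 -0.3 -1.1] rot [ 0.    -0.    -0.001] now [ 444.3 -243.2   61.1] F [-0.1 -0.2 -0. ] w 84.9 t 23.9333
```

View pics/z16.png

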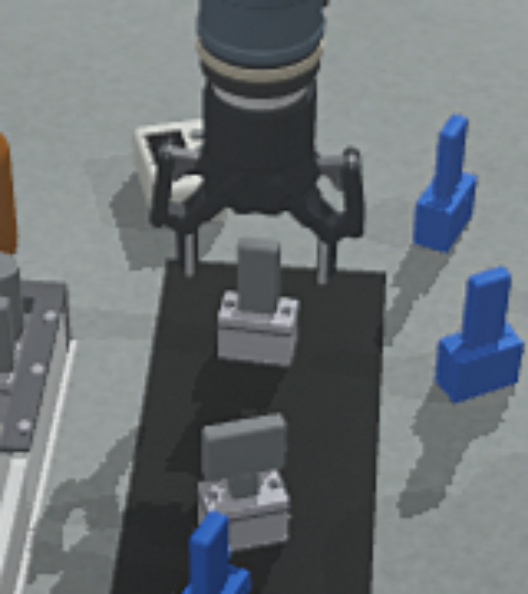

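Centred. Closing and lifting.

Request:
{"api": "play_rows", "payload": {
  "increments": [
    [-1, 0, 0, 0, 0, 0],
    [-1, 0, 0, 0, 0, 0],
    [-1, 0, 0, 0, 0, 0],
    [-1, 0, 0, 0, 0, 0],
    [-1, 0, 0, 0, 0, 0],
    [-1, 0, 0, 0, 0, 0],
    [-1, 0, 0, 0, 0, 0],
    [-1, 0, 0, 0, 0, 0]
  ],
  "jaw": 15,
  "newtons": 60
}}

```text
t: 24.6
tool_pos: [0.4435, -0.2434, 0.0617]
tcp_rot: [0.0, 0.707, 0.707, -0.0]
contact_force: [-0.5, 0.3, 6.6]
grip_width: 0.0297
```

Request:
{"api": "play_rows", "payload": {
  "increments": [
    [0, 0, 20, 0, 0, 0],
    [0, 0, 50, 0, 0, 0],
    [0, 0, 80, 0, 0, 0],
    [0, 0, 100, 0, 0, 0],
    [0, 0, 100, 0, 0, 0]
  ]
}}

```text
t: 25.02
tool_pos: [0.4453, -0.2445, 0.1657]
tcp_rot: [0.003, 0.707, 0.707, 0.001]
contact_force: [0.5, -0.5, -2.5]
grip_width: 0.0298
```

```bash
python3 - <<'E'
from h import *
b=snap('side','side14')
goto(619,-25,140,-0.006)
cv2.imwrite('pics/z17.png',cv2.resize(b['color'][90:270,250:410],None,fx=3.3,fy=3.3))
E
```

```text
shift [174.5 219.  -23.4] rot [ 0.003  0.004 -0.007] now [ 444.5 -244.   163.4] F [ 0.4  0.4 -2.9] w 29.3 t 25.0667
```

View pics/z17.png

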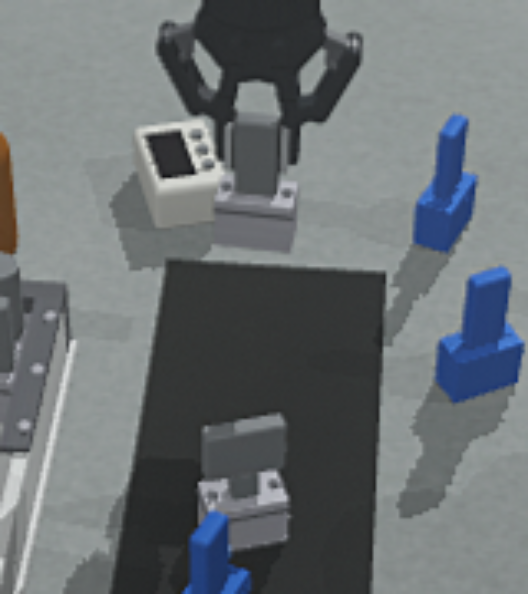

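Request:
{"api": "play_rows", "payload": {
  "increments": [
    [10, 12, 0, 0, 0, 0],
    [25, 32, 0, 0, 0, 0],
    [42, 54, 0, 0, 0, 0],
    [59, 76, 0, 0, 0, 0],
    [76, 98, 0, 0, 0, 0],
    [93, 120, 0, 0, 0, 0],
    [110, 142, 0, 0, 0, 0],
    [127, 164, 0, 0, 0, 0],
    [144, 186, 0, 0, 0, 0],
    [161, 206, 0, 0, 0, 0],
    [172, 217, 0, 0.003, 0.004, -0.007],
    [174, 219, -10, 0.003, 0.004, -0.007],
    [174, 219, -23, 0.003, 0.004, -0.007],
    [174, 219, -23, 0.003, 0.004, -0.007],
    [174, 219, -23, 0.003, 0.004, -0.007]
  ]
}}

```text
t: 26.32
tool_pos: [0.6168, -0.0255, 0.1383]
tcp_rot: [-0.002, 0.709, 0.705, -0.001]
contact_force: [-0.4, -1.0, -1.5]
grip_width: 0.0296
```

```bash
python3 - <<'E'
from h import *
b=snap('side','side15')
goto(618.5,-25,74,-0.006)
cv2.imwrite('pics/z18.png',cv2.resize(b['color'][130:350,170:310],None,fx=2.6,fy=2.6))
E
```

```text
shift [  1.1   0.6 -65.4] rot [-0.    -0.002  0.001] now [617.4 -25.6 139.4] F [ 0.4 -0.3 -1.5] w 29.7 t 26.3667
```

View pics/z18.png

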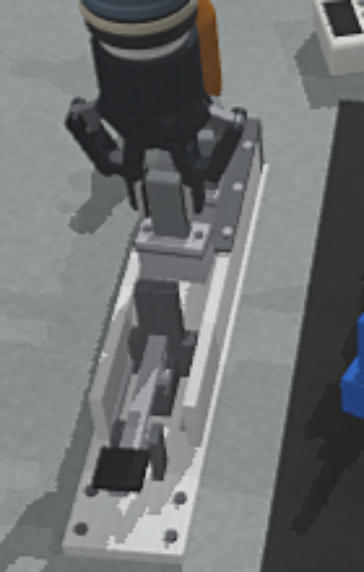

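The second sample is centred over the window, the same as A was. I lower it, then slide it to the predicted contact at y = -122.8.

Request:
{"api": "play_rows", "payload": {
  "increments": [
    [1, 0.5, -12, 0, 0, 0],
    [1, 0.5, -22, 0, 0, 0],
    [1, 0.5, -32, 0, 0, 0],
    [1, 0.5, -42, 0, 0, 0],
    [1, 0.5, -52, 0, 0, 0],
    [1, 0.5, -60, 0, 0, 0],
    [1, 0.5, -65, 0, 0, 0],
    [1, 0.5, -65, 0, 0, 0]
  ]
}}

```text
t: 27.03
tool_pos: [0.618, -0.0252, 0.0739]
tcp_rot: [-0.001, 0.709, 0.705, -0.001]
contact_force: [-0.2, -0.1, -2.6]
grip_width: 0.0296
```

Request:
{"api": "play_rows", "payload": {
  "increments": [
    [1, -4, 0, 0, 0, 0],
    [1, -13, 0, 0, 0, 0],
    [1, -22, 0, 0, 0, 0],
    [1, -31, 0, 0, 0, 0],
    [1, -40, 0, 0, 0, 0],
    [1, -49, 0, 0, 0, 0],
    [1, -58, 0, 0, 0, 0],
    [1, -67, 0, 0, 0, 0],
    [1, -75, 0, 0, 0, 0],
    [1, -82, 0, 0, 0, 0],
    [1, -88, 0, 0, 0, 0],
    [1, -92, 0, 0, 0, 0],
    [1, -95, 0, 0, 0, 0],
    [1, -97, 0, 0, 0, 0],
    [1, -99, 0, 0, 0, 0],
    [1, -100, 0, 0, 0, 0]
  ]
}}

```text
t: 28.37
tool_pos: [0.6193, -0.1228, 0.0743]
tcp_rot: [-0.003, 0.709, 0.705, 0.001]
contact_force: [0.1, 12.8, 1.5]
grip_width: 0.0293
```

Request:
{"api": "play_rows", "payload": {
  "increments": [
    [0, 0.5, -1, 0, 0, 0],
    [0, 0.5, -1.5, 0, 0, 0],
    [0, 0.5, -1.5, 0, 0, 0]
  ]
}}

```text
t: 28.62
tool_pos: [0.6195, -0.1216, 0.0737]
tcp_rot: [-0.002, 0.708, 0.706, 0.001]
contact_force: [-2.5, 3.2, 5.7]
grip_width: 0.029
```

Request:
{"api": "play_rows", "payload": {
  "increments": [
    [0, 0, 0, 0, 0, 0],
    [0, 0, 0, 0, 0, 0],
    [0, 0, 0, 0, 0, 0],
    [0, 0, 0, 0, 0, 0],
    [0, 0, 0, 0, 0, 0],
    [0, 0, 0, 0, 0, 0],
    [0, 0, 35, 0, 0, 0],
    [0, 0, 70, 0, 0, 0],
    [0, 0, 100, 0, 0, 0],
    [-20, -35, 110, 0, 0, 0],
    [-40, -70, 110, 0, 0, 0],
    [-60, -105, 110, 0, 0, 0],
    [-80, -140, 110, 0, 0, 0],
    [-90, -160, 110, 0, 0, 0],
    [-90, -160, 110, 0, 0, 0]
  ],
  "jaw": 85
}}

```text
t: 29.87
tool_pos: [0.5272, -0.2855, 0.1838]
tcp_rot: [-0.002, 0.71, 0.704, 0.001]
contact_force: [0.0, -0.1, 0.1]
grip_width: 0.0849
```

```bash
python3 - <<'E'
from h import *
a=snap('top','top16');b=snap('side','side16')
goto(437,-64,60,0)
cv2.imwrite('pics/z19.png',cv2.resize(b['color'][130:350,180:380],None,fx=2.7,fy=2.7))
cv2.imwrite('pics/z20.png',cv2.resize(a['color'][135:285,280:460],None,fx=4.4,fy=4,interpolation=cv2.INTER_CUBIC))
E
```

```text
shift [ -92.   218.5 -123.7] rot [-0.006 -0.001  0.006] now [ 529.  -282.5  183.7] F [ 0.4  1.  -0.8] w 84.7 t 29.9667
```

View pics/z19.png

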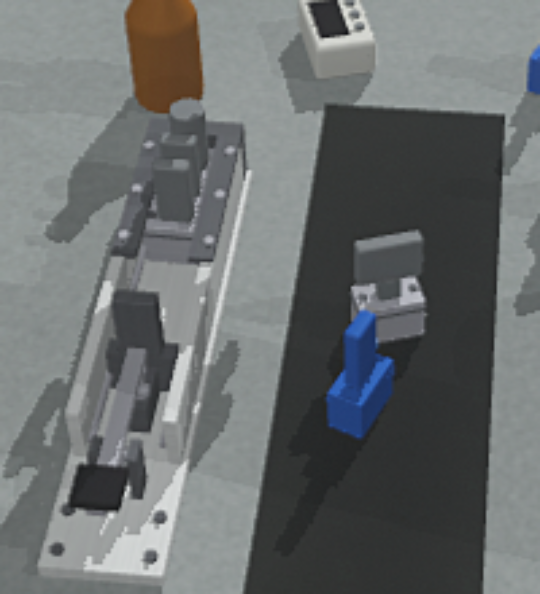

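View pics/z20.png

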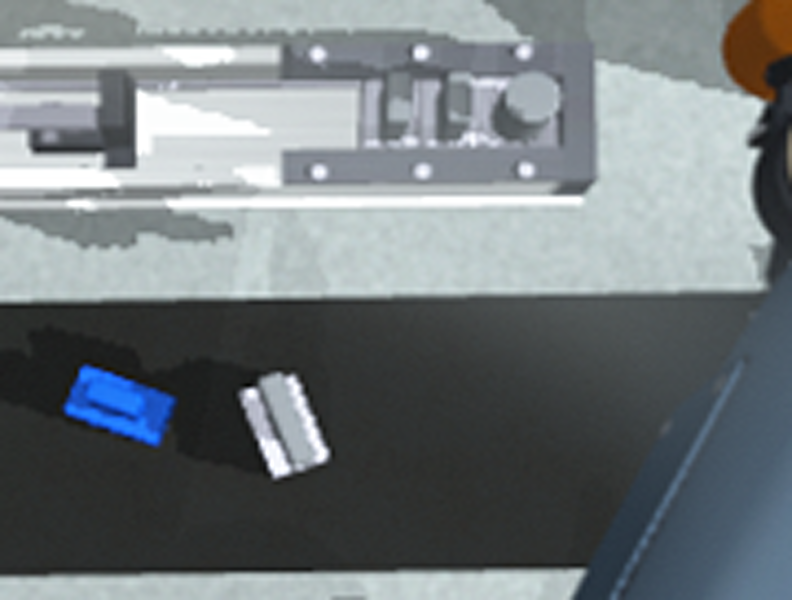

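Ref, A and B stand in a row against the stop. The end cell (T) is unmoved at (300,425) in the crop, with its plate at about +20° to world x, centred near (437.5,-64). Moving to it.

Request:
{"api": "play_rows", "payload": {
  "increments": [
    [-15, 36, 0, 0, 0, 0.05],
    [-30, 72, 0, 0, 0, 0.1],
    [-45, 108, 0, 0, 0, 0.16],
    [-60, 144, 0, 0, 0, 0.22],
    [-75, 180, -20, 0, 0, 0.28],
    [-88, 210, -40, -0.006, 0, 0.33],
    [-91, 219, -55, -0.006, 0, 0.352],
    [-91, 219, -55, -0.006, 0, 0.352],
    [-91, 219, -55, -0.006, 0, 0.352],
    [-91, 219, -75, -0.006, 0, 0.352],
    [-91, 219, -100, -0.006, 0, 0.352],
    [-91, 219, -120, -0.006, 0, 0.352],
    [-91, 219, -126, -0.006, 0, 0.352],
    [-91, 219, -126, -0.006, 0, 0.352],
    [-91, 219, -126, -0.006, 0, 0.352]
  ]
}}

```text
t: 31.22
tool_pos: [0.439, -0.064, 0.0586]
tcp_rot: [-0.0, 0.575, 0.818, -0.001]
contact_force: [-0.8, 0.6, 0.5]
grip_width: 0.0849
```

```bash
python3 - <<'E'
from h import *
b=snap('side','side17')
goto(437.5,-64,58,0.346)
cv2.imwrite('pics/z21.png',cv2.resize(b['color'][130:310,250:410],None,fx=3.3,fy=3.3))
E
```

```text
shift [-1.8 -0.  -0.9] rot [ 0.001 -0.001  0.001] now [439.3 -64.   58.9] F [-0.6 -0.1 -0.2] w 84.9 t 31.2667
```

View pics/z21.png

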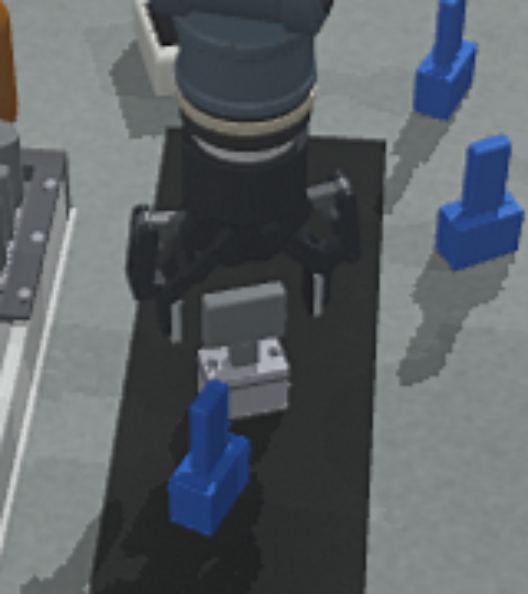

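The jaw line is parallel to the T plate and centred on it. Closing and lifting.

Request:
{"api": "play_rows", "payload": {
  "increments": [
    [-1, 0, 0, 0, 0, 0],
    [-1, 0, 0, 0, 0, 0],
    [-1, 0, 0, 0, 0, 0],
    [-1, 0, 0, 0, 0, 0],
    [-1, 0, 0, 0, 0, 0],
    [-1, 0, 0, 0, 0, 0],
    [-1, 0, 0, 0, 0, 0],
    [-1, 0, 0, 0, 0, 0]
  ],
  "jaw": 38,
  "newtons": 60
}}

```text
t: 31.93
tool_pos: [0.4391, -0.0641, 0.06]
tcp_rot: [0.001, 0.575, 0.818, -0.0]
contact_force: [-0.4, -0.5, 8.0]
grip_width: 0.0533
```

Request:
{"api": "play_rows", "payload": {
  "increments": [
    [0, 0, 20, 0, 0, 0],
    [0, 0, 50, 0, 0, 0],
    [0, 0, 80, 0, 0, 0],
    [0, 0, 90, 0, 0, 0],
    [0, 0, 90, 0, 0, 0]
  ]
}}

```text
t: 32.35
tool_pos: [0.4408, -0.0644, 0.1529]
tcp_rot: [0.004, 0.575, 0.818, 0.001]
contact_force: [0.5, 0.4, -2.1]
grip_width: 0.0531
```

```bash
python3 - <<'E'
from h import *
b=snap('side','side18')
goto(619,-23,140,-0.006)
cv2.imwrite('pics/z22.png',cv2.resize(b['color'][130:310,250:410],None,fx=3.3,fy=3.3))
E
```

```text
shift [179.1  41.2 -11.1] rot [ 0.003  0.004 -0.351] now [439.9 -64.2 151.1] F [ 0.2  0.5 -1.2] w 53.4 t 32.4
```

View pics/z22.png

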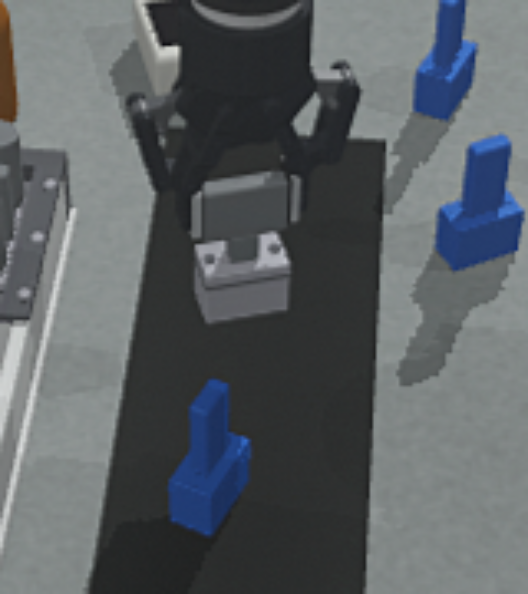

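Request:
{"api": "play_rows", "payload": {
  "increments": [
    [12, 3, 10, 0, 0, -0.02],
    [32, 7, 15, 0, 0, -0.06],
    [52, 12, 15, 0, 0, -0.11],
    [72, 17, 15, 0, 0, -0.16],
    [92, 22, 15, 0, 0, -0.21],
    [112, 27, 15, 0, 0, -0.26],
    [132, 31, 15, 0, 0, -0.3],
    [152, 35, 15, 0, 0, -0.33],
    [170, 39, 15, 0.003, 0.004, -0.351],
    [179, 41, 5, 0.003, 0.004, -0.351],
    [179, 41, -11, 0.003, 0.004, -0.351],
    [179, 41, -11, 0.003, 0.004, -0.351],
    [179, 41, -11, 0.003, 0.004, -0.351]
  ]
}}

```text
t: 33.48
tool_pos: [0.617, -0.0233, 0.1378]
tcp_rot: [-0.002, 0.709, 0.705, -0.002]
contact_force: [-0.3, -0.2, -0.6]
grip_width: 0.0532
```

```bash
python3 - <<'E'
from h import *
b=snap('side','side19')
goto(618.5,-23,72.5,-0.006)
cv2.imwrite('pics/z23.png',cv2.resize(b['color'][130:350,170:310],None,fx=2.6,fy=2.6))
E
```

```text
shift [  0.8   0.3 -66.6] rot [ 0.    -0.003 -0.   ] now [617.7 -23.3 139.1] F [-0.2  0.1 -1.5] w 52.9 t 33.5333
```

View pics/z23.png

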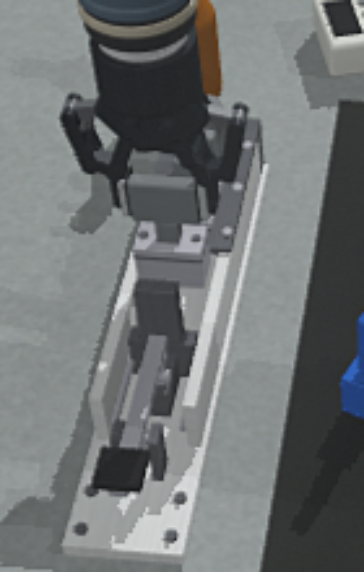

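The end cell is square to the track and centred. I lower it, then slide to the predicted contact at y = -91.8.

Request:
{"api": "play_rows", "payload": {
  "increments": [
    [1, 0, -12, 0, 0, 0],
    [1, 0, -22, 0, 0, 0],
    [1, 0, -32, 0, 0, 0],
    [1, 0, -42, 0, 0, 0],
    [1, 0, -52, 0, 0, 0],
    [1, 0, -60, 0, 0, 0],
    [1, 0, -66, 0, 0, 0],
    [1, 0, -66, 0, 0, 0]
  ]
}}

```text
t: 34.2
tool_pos: [0.6187, -0.0233, 0.0724]
tcp_rot: [-0.001, 0.709, 0.705, -0.001]
contact_force: [-0.3, -0.0, -2.0]
grip_width: 0.0531
```

Request:
{"api": "play_rows", "payload": {
  "increments": [
    [1, -4, 0, 0, 0, 0],
    [1, -11, 0, 0, 0, 0],
    [1, -19, 0, 0, 0, 0],
    [1, -27, 0, 0, 0, 0],
    [1, -35, 0, 0, 0, 0],
    [1, -43, 0, 0, 0, 0],
    [1, -50, 0, 0, 0, 0],
    [1, -57, 0, 0, 0, 0],
    [1, -61, 0, 0, 0, 0],
    [1, -64, 0, 0, 0, 0],
    [1, -67, 0, 0, 0, 0],
    [1, -69, 0, 0, 0, 0],
    [1, -70, 0, 0, 0, 0],
    [1, -71, 0, 0, 0, 0]
  ]
}}

```text
t: 35.37
tool_pos: [0.6197, -0.0941, 0.0724]
tcp_rot: [-0.001, 0.709, 0.705, -0.001]
contact_force: [0.3, 0.5, -2.1]
grip_width: 0.0534
```

Request:
{"api": "play_rows", "payload": {
  "increments": [
    [0, -1, 0, 0, 0, 0],
    [0, -2, 0, 0, 0, 0],
    [0, -3, 0, 0, 0, 0],
    [0, -4, 0, 0, 0, 0],
    [0, -4, 0, 0, 0, 0]
  ]
}}

```text
t: 35.78
tool_pos: [0.6195, -0.0956, 0.0725]
tcp_rot: [-0.003, 0.708, 0.706, 0.001]
contact_force: [-0.6, 11.4, 1.7]
grip_width: 0.0532
```

Contact. Its offset of about 3 mm comes from where the plate sits in the pads. Lower, release and inspect.

Request:
{"api": "play_rows", "payload": {
  "increments": [
    [0, 0.5, -1, 0, 0, 0],
    [0, 0.5, -1.5, 0, 0, 0],
    [0, 0.5, -1.5, 0, 0, 0]
  ]
}}

```text
t: 36.03
tool_pos: [0.6196, -0.0948, 0.0719]
tcp_rot: [-0.003, 0.708, 0.706, 0.001]
contact_force: [-2.4, 2.6, 6.4]
grip_width: 0.053
```

Request:
{"api": "play_rows", "payload": {
  "increments": [
    [0, 0, 0, 0, 0, 0],
    [0, 0, 0, 0, 0, 0],
    [0, 0, 0, 0, 0, 0],
    [0, 0, 0, 0, 0, 0],
    [0, 0, 0, 0, 0, 0],
    [0, 0, 0, 0, 0, 0],
    [0, 0, 35, 0, 0, 0],
    [0, 0, 70, 0, 0, 0],
    [0, 0, 100, 0, 0, 0],
    [-35, 0, 110, 0, 0, 0],
    [-70, 0, 110, 0, 0, 0],
    [-110, -20, 110, 0, 0, 0],
    [-150, -50, 110, 0, 0, 0],
    [-180, -80, 110, 0, 0, 0],
    [-200, -110, 110, 0, 0, 0],
    [-200, -130, 110, 0, 0, 0],
    [-200, -130, 110, 0, 0, 0]
  ],
  "jaw": 85
}}

```text
t: 37.45
tool_pos: [0.4183, -0.2283, 0.1824]
tcp_rot: [-0.002, 0.71, 0.705, 0.001]
contact_force: [0.7, 0.5, 0.2]
grip_width: 0.0848
```

```bash
python3 - <<'E'
from h import *
a=snap('top','top20');b=snap('side','side20')
goto(619,173,120,0)
cv2.imwrite('pics/z24.png',cv2.resize(b['color'][130:350,180:310],None,fx=2.7,fy=2.7))
cv2.imwrite('pics/z25.png',cv2.resize(a['color'][135:205,225:425],None,fx=4,fy=4,interpolation=cv2.INTER_CUBIC))
E
```

```text
shift [199.7 398.5 -62. ] rot [-0.005 -0.002  0.006] now [ 419.3 -225.5  182. ] F [ 0.3  0.2 -0.3] w 85.3 t 37.55
```

View pics/z24.png

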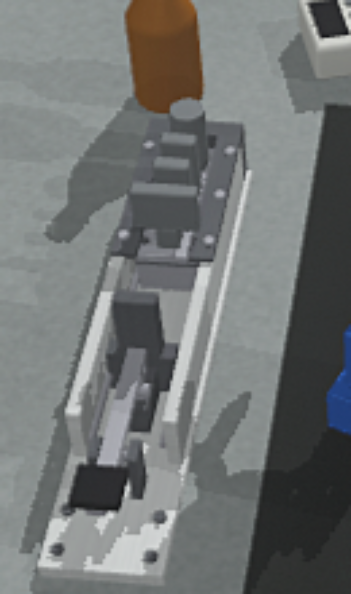

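View pics/z25.png

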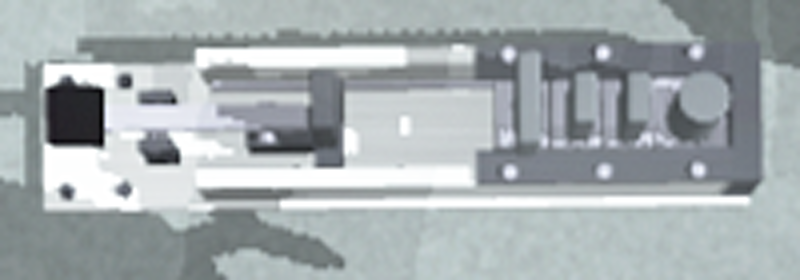

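The row is ref, sample, sample, end cell. All stand upright and in contact, and the follower is still parked. Next I move over the catch pad with the fingers closed.

Request:
{"api": "play_rows", "payload": {
  "increments": [
    [10, 36, 0, 0, 0, 0],
    [20, 72, 0, 0, 0, 0],
    [35, 108, 0, 0, 0, 0],
    [50, 144, 0, 0, 0, 0],
    [65, 180, 0, 0, 0, 0],
    [80, 216, 0, 0, 0, 0],
    [100, 252, 0, 0, 0, 0],
    [120, 286, 0, 0, 0, 0],
    [140, 320, 0, 0, 0, 0],
    [160, 350, 0, 0, 0, 0],
    [180, 378, 0, 0, 0, 0],
    [200, 398, -30, -0.005, 0, 0.006],
    [200, 398, -60, -0.005, 0, 0.006],
    [200, 398, -80, -0.005, 0, 0.006],
    [200, 398, -80, -0.005, 0, 0.006],
    [200, 398, -80, -0.005, 0, 0.006]
  ],
  "jaw": 0
}}

```text
t: 38.88
tool_pos: [0.6182, 0.1736, 0.1011]
tcp_rot: [-0.001, 0.706, 0.708, -0.002]
contact_force: [-0.2, -0.4, 0.3]
grip_width: -0.0
```

```bash
python3 - <<'E'
from h import *
b=snap('side','side21')
goto(619.5,173.5,76,0)
cv2.imwrite('pics/z26.png',cv2.resize(b['color'][130:370,150:310],None,fx=2.4,fy=2.4))
E
```

```text
shift [  0.3   0.1 -26.7] rot [-0.    -0.002 -0.001] now [619.2 173.4 102.7] F [-0.5 -0.1  0.6] w -0.1 t 38.9333
```

View pics/z26.png

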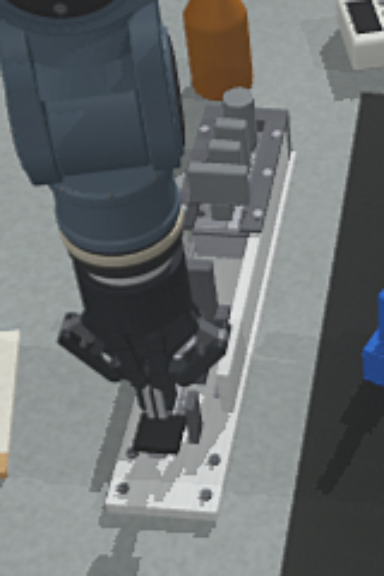

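Request:
{"api": "play_rows", "payload": {
  "increments": [
    [0, 0, -12, 0, 0, 0],
    [0, 0, -20, 0, 0, 0],
    [0, 0, -25, 0, 0, 0],
    [0, 0, -28, 0, 0, 0],
    [0, 0, -31, 0, 0, 0],
    [0, 0, -33, 0, 0, 0],
    [0, 0, -33, 0, 0, 0],
    [0, 0, -33, 0, 0, 0]
  ]
}}

```text
t: 39.6
tool_pos: [0.6196, 0.1748, 0.0709]
tcp_rot: [-0.001, 0.706, 0.708, 0.001]
contact_force: [-2.7, 7.1, 7.4]
grip_width: 0.0001
```

```bash
python3 - <<'E'
from h import *
b=snap('side','side22')
goto(619.5,173.5,66,0)
cv2.imwrite('pics/z27.png',cv2.resize(b['color'][130:370,150:310],None,fx=2.4,fy=2.4))
E
```

```text
shift [-0.1 -1.3 -5. ] rot [-0.003 -0.    -0.002] now [619.6 174.8  71. ] F [-2.7  6.2  8.2] w -0.1 t 39.65
```

View pics/z27.png

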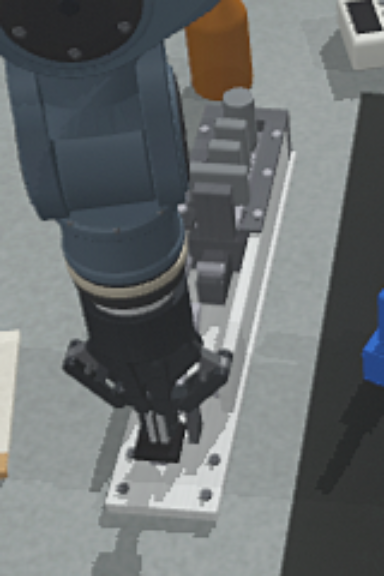

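The follower has sprung and is closing on the row. I hold still a moment, then lift clear.

Request:
{"api": "play_rows", "payload": {
  "increments": [
    [0, 0, 0, 0, 0, 0],
    [0, 0, 0, 0, 0, 0],
    [0, 0, 0, 0, 0, 0],
    [0, 0, 0, 0, 0, 0],
    [0, 0, 0, 0, 0, 0],
    [0, 0, 0, 0, 0, 0],
    [0, 0, 0, 0, 0, 0],
    [0, 0, 0, 0, 0, 0],
    [0, 0, 0, 0, 0, 0],
    [0, 0, 0, 0, 0, 0],
    [0, 0, 0, 0, 0, 0],
    [0, 0, 0, 0, 0, 0]
  ]
}}

```text
t: 40.65
tool_pos: [0.6198, 0.175, 0.0716]
tcp_rot: [-0.001, 0.706, 0.708, 0.002]
contact_force: [-0.8, 1.8, 6.5]
grip_width: 0.0001
```

Request:
{"api": "play_rows", "payload": {
  "increments": [
    [0, 0, 10, 0, 0, 0],
    [0, 0, 30, 0, 0, 0],
    [0, 0, 65, 0, 0, 0],
    [0, 0, 100, 0, 0, 0],
    [-30, 0, 110, 0, 0, 0],
    [-65, 0, 110, 0, 0, 0],
    [-100, 10, 110, 0, 0, 0],
    [-140, 20, 110, 0, 0, 0],
    [-180, 30, 110, 0, 0, 0],
    [-220, 30, 110, 0, 0, 0],
    [-250, 30, 110, 0, 0, 0],
    [-250, 30, 110, 0, 0, 0],
    [-250, 30, 110, 0, 0, 0],
    [-250, 30, 110, 0, 0, 0]
  ]
}}

```text
t: 41.82
tool_pos: [0.3706, 0.2053, 0.1824]
tcp_rot: [-0.001, 0.706, 0.708, 0.002]
contact_force: [0.0, 0.2, 0.3]
grip_width: 0.0001
```

```bash
python3 - <<'E'
from h import *
a=snap('top','top23');b=snap('side','side23')
goto(619.5,173.5,66,0)
cv2.imwrite('pics/z28.png',cv2.resize(b['color'][100:350,180:330],None,fx=2.4,fy=2.4,interpolation=cv2.INTER_CUBIC))
cv2.imwrite('pics/z29.png',cv2.resize(a['color'][135:205,225:425],None,fx=4,fy=4,interpolation=cv2.INTER_CUBIC))
E
```

```text
shift [ 248.6  -31.7 -115.8] rot [-0.004  0.001 -0.001] now [370.9 205.2 181.8] F [1.  0.4 0.9] w 0.1 t 41.9167
```

View pics/z28.png

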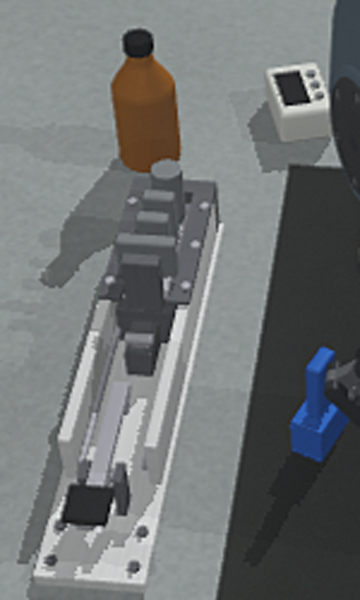

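View pics/z29.png

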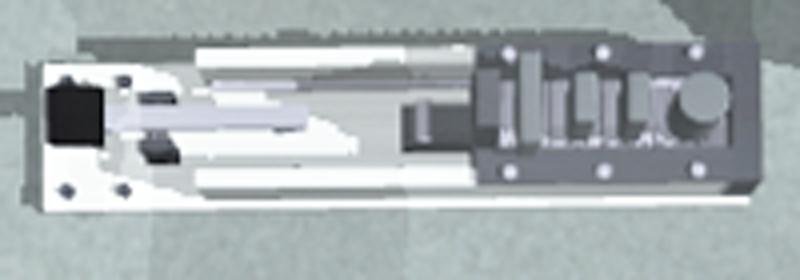

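View pics/top23.png

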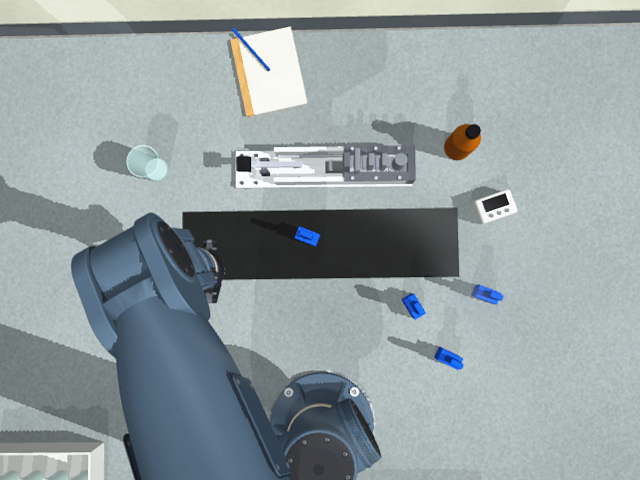

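```bash
python3 - <<'E'
from h import *
c=camera('top')
f=lambda u,v,z:np.round(ray(c,u/4+225-.4,v/4+135-.4,z)*1000,1)
for n,p,z in(('ref',(705,97),.112),('s',(639,95),.112),('s',(586,95),.112),('T',(530,96),.112),('foll',(487,97),.110)): print(n,f(*p,z))
E
```

```text
ref [ 615.7 -188.7  112. ]
s [ 617.5 -151.6  112. ]
s [ 618.  -121.9  112. ]
T [617.9 -90.3 112. ]
foll [618.2 -66.2 110. ]
```

The measured pitches are 37.1, 29.7, 31.6 and 24.1 mm, against 37, 30, 31 and 24 mm for a closed row fully down. Handing in.

```bash
python3 - <<'E'
from h import *
print(sign_off(), state()['t'])
E
```

```text
the job is handed in; nothing more can be done
the job is handed in; nothing more can be done
```

The magazine is loaded and closed. I handed it in at about 42 s, with the gripper clear of everything.

I pulled the follower back until the catch held it. The reference cell went in against the stop, then the two grey sample cells that were there, then the T-grip end cell. A light press on the catch pad freed the follower, and it ran up against the row.

- **Row closed:** in the last top view the pitches along the row are 37.1, 29.7, 31.6 and 24.1 mm. A closed row should give 37, 30, 31 and 24 mm. The positions were computed assuming every cell is fully down.
- **Upright:** the last side view shows every cell standing upright.
- **Left alone:** the bottle, the beaker, the timer and the blue look-alikes appear where they were at the start.
- **One disagreement:** the end cell touched about 3 mm further along than I predicted while it was in the gripper. I put this down to where its plate sat in the pads, and the final pitches agree with that.

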